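# Sort the carved parts of a glove puppet

## Robot

A 6-joint arm with a two-finger parallel gripper is mounted at the origin on the work surface. World frame = base frame: x ahead of the robot, y to its left, z up, the work surface at z = 0. Lengths are in mm, angles in rad, forces in N, time in s.
With the tool pointing down it reaches from about 275 to 725 mm from the base axis. Payload 15.9 kg.
Tool frame: the origin (TCP) lies at the very end of the fingers, on their centre line; the grasp point (between the pads) lies 19 mm behind it; z points along the fingers, y is the line along which they close (so a half turn about z gives the same grasp; the last joint's range is limited). The gripper opens to 85 mm and grips with 20 to 120 N. Pads are 22 mm wide; open, the fingers measure 114 mm over their backs; the gripper's body (76 mm by 85 mm) begins 54 mm behind the grasp point. The pads swing forward as they close: fully open they stand 13 mm farther back than shut.
Start: joints at [1.135, 0.213, -0.034, 1.323, 0, 1.571], TCP at [211.06, 453.254, 198.506] pointing down, gripper open.
Joint ranges: [-2.98, 2.98], [-0.74, 1.72], [-1.14, 1.35], [-2.1, 2.04], [-1.57, 1.44], [-3.14, 3.14]. Speed limits (rad/s): [1.89, 1.89, 2.39, 2.57, 3.14, 3.14].

## Interface

Orientations are given as a unit quaternion [w, x, y, z].
In Python, from rig import observe, get_image, close_job gives the robot as it stands. The module is installed in compiled form; this text tells all that it offers.
- The arm moves only by the shell command python3 -m jog 'ROWS' [FORCE]. ROWS is JSON, one flat list of numbers, 7 for each row, row after row: the shift along the tool's x, y, z in units of 40 mm (1.0 is 40 mm), then the turn, a rotation vector about the tool's x, y, z in degrees, then the closure, from 0 (fully open) to 1 (shut). A call has 1 to 10 rows; each row shifts and turns the commanded pose from where the row before left it, along the tool's axes as they then stand; what a row does not reach is not made up. A row lasts 1/10 s, in which the tool goes at most 50 mm and 8.59 degrees, less where a joint would pass 70% of its speed; a pose out of reach is approached as far as the arm can. A call is refused whole if a number of a shift passes 1 or a number of a turn 8.59, either way. A call with a gripper value outside its range is refused whole. The fingers move at their own pace and stop on an object; FORCE is the grip in N (left out, the last holds). Time passes only in rows, so rows that do not move let the fingers close. It gives the time, the measured TCP pose, the force, the opening and the grip force at its end, in the units of the state.
- observe(): the state, without advancing time (a new reading comes with each control period).
- get_image(name): name is "scene" or "top" or "wrist"; returns a dict with "color" (480x640x3 uint8, blue, green, red), "range_z" (480x640 float32, mm along the optical axis (not along the pixel's ray), 0 where there is no reading), "fx", "fy", "cx", "cy" (pixels), "rvec" (rotation vector, rad) and "tvec" (3), from world to camera coordinates, as OpenCV has them; the wrist camera has in their place "tool_from_camera" (4x4, takes a point from camera to tool coordinates, whose origin is the TCP and whose axes are the flange's). Camera axes: x right, y down, z forward; pixel columns grow to the right and rows downward; lengths in mm; the calibration is good to about 2 mm. A picture is of the moment at which its call begins: read the wrist's pose just before it.
- close_job(): hands the job in; it is judged then, once.
The state is a dict: "time_s": time; "joints": joint angles; "qd": joint speeds; "effort": joint torques, N m; "position": TCP position; "eef_rot": TCP orientation; "wrist_force": force on the tool from outside, world axes, zero at the start; "moment": the same for the moment, N m; "grip_width": finger opening in mm; "grip_force": force on a finger pad.
Only numpy, scipy, OpenCV 4.12 (cv2) and the standard library are available. Lean on these libraries where they do the work, as an engineer would, in place of code of your own. Each camera call takes 0.05 s, during which the arm holds its last target. There are 200 camera calls.

## Task

The carved parts of one puppet lie mixed on the bench: sort them to where they belong. Set the unpainted head upright, right down over the free peg of the head stand, stand the two boots in the boot tray, one in each bay, and lay the two hands flat, palm down, in the hand tray. Set the parts down without dropping them, and leave the brush pot and the glue bottle standing where they are.

Things in the scene. Friction and masses are not known exactly. Their poses are not given: they have to be found in the camera images.
- head: unpainted carved wooden puppet head standing on its neck, 101 tall with its topknot; nose towards -x (stands out 5 mm), ears at +y and -y. Skull round, 50 across, upright sides 43 to 65 above the foot; grip it ear to ear (along y). The neck is a tube, 38 outside, 29 inside, open underneath, 26 deep. Origin: centre of the neck's foot, z up. About 90 g.
- boot_a: one carved wooden puppet boot, standing. Thick pale sole 55 long (x), 24 wide (y); low foot, at most 29 high, with a turned-up toe towards +x; over the heel an upright shaft 26 (x) by 24 (y) with flat sides, its top 60 above the sole's underside, centred 13 mm towards -x of the origin. Origin: centre of the sole's underside, z up. About 45 g. The two boots are alike.
- boot_b: the other carved wooden puppet boot, standing. Thick pale sole 55 long (x), 24 wide (y); low foot, at most 29 high, with a turned-up toe towards +x; over the heel an upright shaft 26 (x) by 24 (y) with flat sides, its top 60 above the sole's underside, centred 13 mm towards -x of the origin. Origin: centre of the sole's underside, z up. About 45 g. The two boots are alike.
- puppet_hand_a: left carved wooden puppet hand lying palm down, 65 long (x), 22 thick. The square palm, 29 (x) by 24 (y), flat-sided, is centred on the origin; round wrist peg (19 thick) towards -x; short fingers towards +x; the thumb stands out 6 mm at the +y side, beyond x = +13 mm. Origin: centre of the palm's underside, z up. About 30 g.
- puppet_hand_b: right carved wooden puppet hand lying palm down, 65 long (x), 22 thick. The square palm, 29 (x) by 24 (y), flat-sided, is centred on the origin; round wrist peg (19 thick) towards -x; short fingers towards +x; the thumb stands out 6 mm at the -y side, beyond x = +13 mm. Origin: centre of the palm's underside, z up. About 30 g.
- head_stand: head stand, fixed: brown wooden board 80 (x) by 170 (y), 12 thick, with two upright pegs 8 thick standing 17 mm out of its top. The peg at y = -45 mm carries a finished head (white face, black hair, fixed, 50 across, its top 116 above the table); the peg at x = 0, y = +45 mm is free. Origin: centre of the board's underside, z up.
- boot_tray: boot tray, fixed: pale plywood, 92 (x) by 136 (y), walls 4 thick, rim 16 above the table, floor 4 thick. A partition 4 thick, as high as the rim, along x at y = 0 makes two bays, each 84 (x) by 62 (y), centred at y = +33 and -33 mm. Origin: centre of the underside, z up.
- tray_for_hands: hand tray, fixed: very shallow, dark wood lined with grey felt, 92 (x) by 158 (y), walls 4 thick, rim 10 above the table, floor 4 thick, no partition. Origin: centre of the underside, z up.
- brush_pot: blue ceramic pot with three brushes standing in it, 56 across, 74 tall, the brush tips up to 160 above the table; a bystander, loose, 0.4 kg. Origin: centre of its underside, z up.
- glue_bottle: white plastic glue bottle with an orange nozzle, 48 across, 116 tall; a bystander, loose, 0.3 kg. Origin: centre of its underside, z up.
Not all that is in view belongs to the job. Leave any pink look-alike of the puppet_hand_b alone. What is shaped like the boot_a but turquoise is not meant.

How it is judged (in metres and radians):
At the end, for the whole second after the job is handed in: Head over the free peg (12 mm), foot on the board (6 mm); boots on the boot tray's floor (4 mm), one in each bay; both hands palm down on the hand tray's floor (4 mm), inside its walls; all within 0.15 rad of upright or flat, and at rest (x of head in the frame of head_stand between -0.012 and 0.012 m and y of head in the frame of head_stand between 0.033 and 0.057 m and z of head in the frame of head_stand between 0.006 and 0.018 m and angle between each of head, boot_a, boot_b, puppet_hand_a, puppet_hand_b's own z axis and vertical below 0.15 rad and x of boot_a in the frame of boot_tray between -0.034 and 0.034 m and z of boot_a in the frame of boot_tray between 0 and 0.008 m and x of boot_b in the frame of boot_tray between -0.034 and 0.034 m and z of boot_b in the frame of boot_tray between 0 and 0.008 m and ((y of boot_a in the frame of boot_tray between 0.008 and 0.058 m and y of boot_b in the frame of boot_tray between -0.058 and -0.008 m) or (y of boot_a in the frame of boot_tray between -0.058 and -0.008 m and y of boot_b in the frame of boot_tray between 0.008 and 0.058 m)) and x of puppet_hand_a in the frame of tray_for_hands between -0.036 and 0.036 m and y of puppet_hand_a in the frame of tray_for_hands between -0.069 and 0.069 m and z of puppet_hand_a in the frame of tray_for_hands between 0 and 0.008 m and x of puppet_hand_b in the frame of tray_for_hands between -0.036 and 0.036 m and y of puppet_hand_b in the frame of tray_for_hands between -0.069 and 0.069 m and z of puppet_hand_b in the frame of tray_for_hands between 0 and 0.008 m and linear speed of each of head, boot_a, boot_b, puppet_hand_a, puppet_hand_b below 0.02 m/s); the robot touches nothing.
It fails at once if the brush pot is tipped by more than 0.35 rad or shifted by more than 30 mm (angle between brush_pot's own z axis and vertical above 0.35 rad or distance of brush_pot from where it was at the start of the episode above 0.03 m).
It fails at once if the glue bottle is tipped by more than 0.35 rad or shifted by more than 30 mm (angle between glue_bottle's own z axis and vertical above 0.35 rad or distance of glue_bottle from where it was at the start of the episode above 0.03 m).
It fails at once if a part is dropped: out of the fingers and moving faster than 0.7 m/s (a fall of 25 mm) ((linear speed of head above 0.7 m/s and contact force between head and the fingers below 0.05 N) or (linear speed of boot_a above 0.7 m/s and contact force between boot_a and the fingers below 0.05 N) or (linear speed of boot_b above 0.7 m/s and contact force between boot_b and the fingers below 0.05 N) or (linear speed of puppet_hand_a above 0.7 m/s and contact force between puppet_hand_a and the fingers below 0.05 N) or (linear speed of puppet_hand_b above 0.7 m/s and contact force between puppet_hand_b and the fingers below 0.05 N)).
It also fails if it takes over 141 s, if anything falls off the work surface, if the arm or the gripper's body presses on something with over 40 N, if the wrist force passes 120 N, or if a joint passes its speed limit or range.

## Working session

There is one attempt and no reset: what is moved stays moved. The work goes in short steps, Python scripts to look and compute and a shell command to move; the robot and the scene stay as the last step left them, time stands still between calls to the robot, and variables do not carry over. Pictures are saved under pics/ and viewed, at most 14 in all, crops included, and the job is handed in when it is done.

```bash
mkdir -p pics
python3 - <<'E'
from rig import *
import cv2,numpy as np
s=observe();print({k:np.round(s[k],3).tolist() for k in('time_s','position','eef_rot','joints','grip_width')})
for n in('top','scene'):
    d=get_image(n);cv2.imwrite(f'pics/{n}0.png',d['color']);print(n,d['fx'],d['cx'],d['cy'],d['rvec'],d['tvec'])
    np.savez(f'{n}0.npz',**d)
E
```

```text
{'time_s': 0.0, 'position': [210.907, 452.944, 198.019], 'eef_rot': [-0.0, 0.216, 0.976, -0.001], 'joints': [1.135, 0.213, -0.035, 1.324, -0.0, 1.571], 'grip_width': 85.255}
top 473.1403308552238 323.2145180720622 246.4585690648216 [ 2.14252443 -2.17473626  0.15645133] [  9.00921622 417.63954426 872.14602256]
scene 531.327354844967 310.50494676091193 243.56387074728522 [ 0.688595    2.52069162 -1.28089143] [ 400.99659369  -82.47964671 1285.67542328]
```

View pics/top0.png

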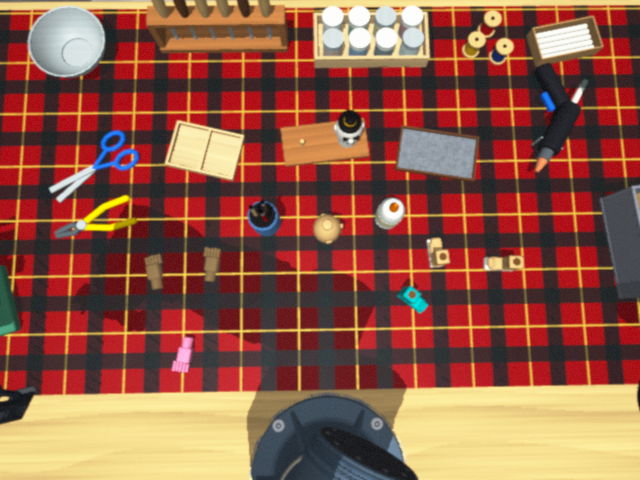

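View pics/scene0.png

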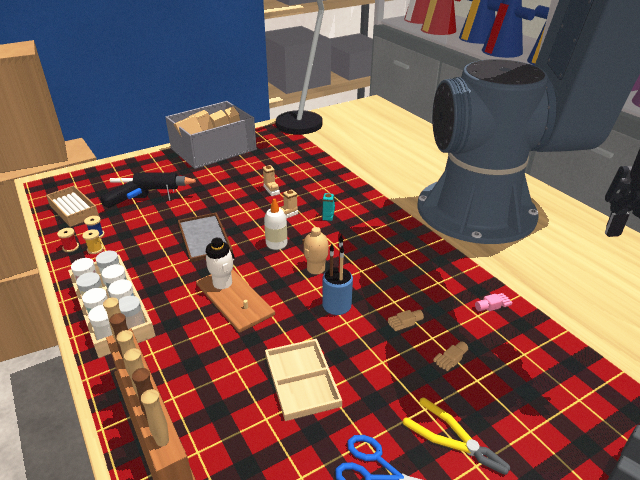

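The top view shows the boot tray at (205,150), the head stand at (325,143) with its free peg near (302,141), the hand tray at (438,153), the head at (327,228), the brush pot at (263,217) and the glue bottle at (390,212).
Boot candidates are (438,252), (504,262) and the turquoise one at (413,298). The two wooden ones fit and the turquoise one doesn't.
Hand candidates are (154,271), (212,263) and the pink one at (183,354). The two brown ones fit and the pink one doesn't.

```bash
cat > h.py <<'E'
import numpy as np,cv2
from scipy.spatial.transform import Rotation as R
def cloud(d):
    Rm=cv2.Rodrigues(np.asarray(d['rvec'],float))[0];t=np.asarray(d['tvec'],float).ravel()
    v,u=np.mgrid[:480,:640];z=d['range_z'].astype(float)
    c=np.stack([(u-d['cx'])/d['fx']*z,(v-d['cy'])/d['fy']*z,z],-1)
    return (c-t)@Rm
def rect(p):  # centre, sizes, long-axis angle deg
    c,s,a=cv2.minAreaRect(p[:,:2].astype(np.float32))
    if s[0]<s[1]: s=(s[1],s[0]);a+=90
    return np.round(c,1),np.round(s,1),round((a+90)%180-90,1)
E
python3 - <<'E'
from h import *
d=dict(np.load('top0.npz'));P=cloud(d);im=d['color']
print('table z',np.median(P[330:380,250:330,2]))
boxes={'boot_tray':(160,118,248,184),'head_stand':(278,118,372,168),'hand_tray':(394,122,484,182),'head':(308,208,346,246),'bootA':(422,235,456,270),'bootB':(480,252,526,274),'handA':(143,250,168,293),'handB':(200,245,225,283),'pot':(245,196,282,238),'glue':(374,192,408,232)}
for n,(a,b,c,e) in boxes.items():
    q=P[b:e,a:c].reshape(-1,3)
    for lo in (3,12,35,45):
        w=q[q[:,2]>lo]
        if len(w)>15: print(n,'>',lo,len(w),*rect(w),'zmax',w[:,2].max().round(),'mean',w[:,:2].mean(0).round(1))
a=cv2.resize(im[225:320,395:535],None,fx=4,fy=4,interpolation=2);b=cv2.resize(im[240:300,130:240],None,fx=4,fy=4,interpolation=2)
o=np.zeros((380+240,560,3),np.uint8);o[:380]=a;o[380:,:440]=b
cv2.imwrite('pics/crop.png',o[:600])
E
```

```text
table z 0.3624232384514704
boot_tray > 3 2372 [524.8 137. ] [482.8 174. ] 48.2 zmax 919.0 mean [613.9 234.8]
boot_tray > 12 655 [511.9 127.8] [459.1 146. ] 45.6 zmax 919.0 mean [604.1 226.7]
boot_tray > 35 25 [299.1  14.8] [0. 0.] 0.0 zmax 919.0 mean [299.1  14.8]
boot_tray > 45 25 [299.1  14.8] [0. 0.] 0.0 zmax 919.0 mean [299.1  14.8]
head_stand > 3 3430 [490.1  -3.8] [382.1 187.5] -0.1 zmax 919.0 mean [622.9  -3.1]
head_stand > 12 1669 [487.7 -19.9] [366.8 167.9] 6.6 zmax 919.0 mean [621.4 -12.8]
head_stand > 35 636 [478.2  -5.5] [356.5  53.1] -14.9 zmax 919.0 mean [614.5 -44.6]
head_stand > 45 634 [478.2  -5.5] [356.5  53.1] -14.9 zmax 919.0 mean [614.5 -44.6]
hand_tray > 3 3037 [ 523.  -124.6] [495.9 179.7] -51.8 zmax 919.0 mean [ 605.1 -229.3]
hand_tray > 12 55 [ 458.1 -156.9] [438.5 163.9] -26.7 zmax 919.0 mean [ 497.1 -145.2]
hand_tray > 35 18 [299.1  14.8] [0. 0.] 0.0 zmax 919.0 mean [299.1  14.8]
hand_tray > 45 18 [299.1  14.8] [0. 0.] 0.0 zmax 919.0 mean [299.1  14.8]
head > 3 698 [396.1  -3.3] [194.8  72.5] -1.3 zmax 919.0 mean [442.6  -4.4]
head > 12 657 [388.7  13.3] [1
[... 1095 characters left out ...]

handB > 12 420 [362.1 121.9] [240.   64.4] 74.6 zmax 919.0 mean [389.2 213.6]
pot > 3 924 [404.1  94.4] [250.2  82.9] 18.8 zmax 919.0 mean [464.7 109.6]
pot > 12 882 [404.3  61.6] [223.6  54.7] 37.7 zmax 919.0 mean [464.2 109.3]
pot > 35 822 [404.3  61.6] [223.6  54.7] 37.7 zmax 919.0 mean [465.1 109.9]
pot > 45 794 [404.3  61.6] [223.6  54.7] 37.7 zmax 919.0 mean [465.6 110.2]
glue > 3 731 [403.2 -87.3] [279.4  83.6] -27.8 zmax 919.0 mean [ 472.  -118.7]
glue > 12 681 [405.  -53.6] [247.7  47.7] -43.7 zmax 919.0 mean [ 471.1 -118.2]
glue > 35 631 [405.  -53.6] [247.7  47.7] -43.7 zmax 919.0 mean [ 471.8 -118.7]
glue > 45 601 [405.  -53.6] [247.7  47.7] -43.7 zmax 919.0 mean [ 472.3 -119.1]
```

View pics/crop.png

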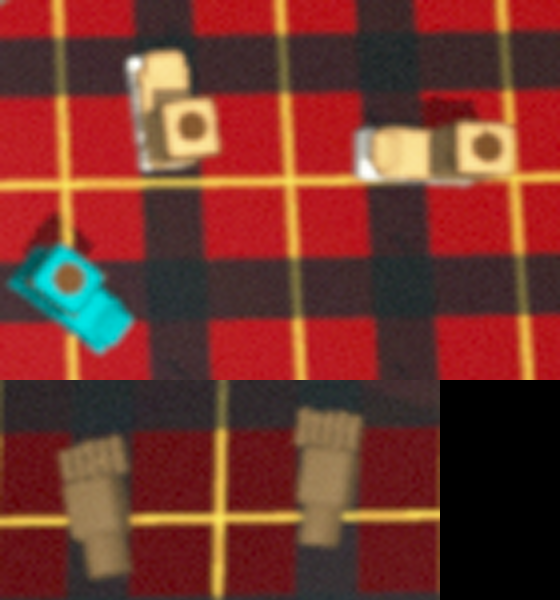

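The crop confirms two pale wooden boots, one with its toe towards +x and the other with its toe towards +y. It also confirms two brown hands, fingers towards +x. The turquoise boot stays where it is. The depth holes (zero readings) spoilt the rectangles, so I'll filter them out and fit top faces instead.

Run:
```python
from h import *
d=dict(np.load('top0.npz'));P=cloud(d);im=d['color']
ok=d['range_z']>0
B={'boot_tray':((155,108,255,192),[(9,22)]),'board':((270,112,378,174),[(7,18)]),'peg':((292,130,312,152),[(21,40)]),'fhead':((325,100,372,160),[(60,125)]),'hand_tray':((388,116,490,188),[(5,16)]),
'head':((304,204,350,250),[(45,70),(70,125),(92,125)]),'bootA':((422,232,458,274),[(50,70),(6,35)]),'bootB':((478,248,530,278),[(50,70),(6,35)]),'handA':((140,246,172,296),[(14,30)]),'handB':((196,241,229,287),[(14,30)]),'pot':((240,190,287,244),[(5,165),(60,80)]),'glue':((370,188,412,236),[(5,120)])}
for n,((a,b,c,e),zs) in B.items():
    for lo,hi in zs:
        m=(ok[b:e,a:c]&(P[b:e,a:c,2]>lo)&(P[b:e,a:c,2]<hi)).astype(np.uint8)
        k,l,st,_=cv2.connectedComponentsWithStats(m)
        if k<2: print(n,'none');continue
        w=P[b:e,a:c][l==1+st[1:,4].argmax()]
        print(n,(lo,hi),len(w),*rect(w),'z',np.percentile(w[:,2],[5,50,98]).round(1),'mean',w[:,:2].mean(0).round(1))
```

```text
boot_tray (9, 22) 753 [616.6 234.7] [138.   93.6] 76.0 z [10.1 14.8 18.5] mean [617. 236.]
board (7, 18) 2622 [631.5  -3.7] [169.9  81.1] -83.9 z [ 8.6 11.4 15. ] mean [625.6   7.7]
peg (21, 40) 16 [626.7  41.3] [7. 6.] 42.5 z [23.1 28.  29.9] mean [626.2  40.8]
fhead (60, 125) 725 [632.7 -47.5] [51.1 50.2] 57.3 z [ 70.3  99.3 117.3] mean [629.3 -46.9]
hand_tray (5, 16) 1005 [ 606.5 -229.1] [158.9  94.5] 80.5 z [ 5.1  7.6 12.6] mean [ 605.2 -234.1]
head (45, 70) 104 [435.5  -9.3] [53.8 28.2] -75.6 z [48.3 64.1 69.4] mean [432.   -8.3]
head (70, 125) 512 [447.2  -4. ] [47.3 44.4] -89.3 z [ 72.2  83.  101.8] mean [445.4  -3.7]
head (92, 125) 92 [446.8  -3.6] [17.7 17.2] -89.9 z [ 95.7  99.4 102.6] mean [446.9  -3.7]
bootA (50, 70) 207 [ 392.2 -215.6] [26.7 25.4] 4.4 z [54.5 59.2 62.3] mean [ 391.8 -214.4]
bootA (6, 35) 253 [ 405.3 -214.3] [55.3 24.8] 4.2 z [ 8.5 23.5 33.2] mean [ 409.7 -209.6]
bootB (50, 70) 215 [ 380.4 -350.9] [29.7 25. ] 82.5 z [53.9 59.3 62.5] mean [ 380.3 -349. ]
bootB (6, 35) 274 [ 381.7 -335. ] [51.3 24.2] 85.5 z [ 8.6 23.4 33.4] mean [ 380.9 -325.5]
handA (14, 30) 385 [375.6 326. ] [64.1 28.6] 8.1 z [14.8 18.7 23.6] mean [376.9 325.5]
handB (14, 30) 382 [388.6 219.6] [63.6 29.4] -7.7 z [14.6 19.1 23.4] mean [390.6 217.3]
pot (5, 165) 893 [470.5 112.4] [54.8 54.6] -1.2 z [ 22.3  74.1 147.8] mean [465.1 109.8]
pot (60, 80) 612 [470.2 112.5] [54.4 53.7] -31.3 z [68.4 74.1 77.7] mean [467.3 111.3]
glue (5, 120) 694 [ 476.8 -122.4] [46.4 46.3] 1.4 z [ 22.5  79.7 113. ] mean [ 471.7 -118.6]
```

```bash
cat > go.py <<'E'
import sys;from h import *;from rig import observe
def plan(x,y,z,yaw):
    s=observe();p=np.array(s['position']);q=s['eef_rot'];Rm=R.from_quat([q[1],q[2],q[3],q[0]])
    M=Rm.as_matrix();cur=np.degrees(np.arctan2(M[1,1],M[0,1]))
    dy=(yaw-cur+90)%180-90; t=np.radians(cur+dy)
    ty=np.array([np.cos(t),np.sin(t),0]);tx=np.array([-np.cos(t+np.pi/2),-np.sin(t+np.pi/2),0])
    D=np.array([x,y,z])-p
    print('t',round(s['time_s'],1),'pos',p.round(1),'yaw',cur.round(1),'j',np.round(s['joints'],2),'w',round(s['grip_width'],1),'gf',round(s['grip_force'],1),'tilt',np.degrees(np.arccos(-M[2,2])).round(2))
    print(f'  turn z {-dy:.1f}; then units x {D@tx/40:.3f} y {D@ty/40:.3f} z {-D[2]/40:.3f} | mm {np.linalg.norm(D[:2]):.0f}')
    # sanity: tool x from rotation must be y x z
    zt=np.array([0,0,-1]); assert np.allclose(np.cross(ty,zt),tx,atol=1e-6)
if __name__=='__main__': plan(*map(float,sys.argv[1:]))
E
python3 go.py 375.6 326 140 98.1
```

```text
t 0.1 pos [210.9 453.  198.1] yaw 65.0 j [ 1.13  0.21 -0.03  1.32 -0.    1.57] w 84.9 gf 0.0 tilt 0.06
  turn z -33.1; then units x 3.628 y -3.722 z 1.452 | mm 208Traceback (most recent call last):
  File "go.py", line 12, in <module>
    if __name__=='__main__': plan(*map(float,sys.argv[1:]))
                             ~~~~^^^^^^^^^^^^^^^^^^^^^^^^^^
  File "go.py", line 11, in plan
    zt=np.array([0,0,-1]); assert np.allclose(np.cross(ty,zt),tx,atol=1e-6)
                                  ~~~~~~~~~~~^^^^^^^^^^^^^^^^^^^^^^^^^^^^^^
AssertionError
```

```bash
sed -i 's/tx=np.array(\[-np.cos(t+np.pi\/2),-np.sin/tx=np.array([np.cos(t+np.pi\/2),np.sin/' go.py
python3 -m jog '[0,0,0,0,0,-8.3,0.3, 0,0,0,0,0,-8.3,0.3, 0,0,0,0,0,-8.3,0.3, 0,0,0,0,0,-8.2,0.3, -0.6,-0.62,0.24,0,0,0,0.3, -0.6,-0.62,0.24,0,0,0,0.3, -0.6,-0.62,0.24,0,0,0,0.3, -0.6,-0.62,0.24,0,0,0,0.3, -0.6,-0.62,0.24,0,0,0,0.3, -0.6,-0.62,0.24,0,0,0,0.3]' 60
python3 -m jog '[0,0,0,0,0,0,0.3, 0,0,0,0,0,0,0.3]'
python3 go.py 375.6 326 140 98.1
python3 - <<'E'
from rig import *;from h import *
d=get_image('wrist');cv2.imwrite('pics/w1.png',d['color']);print(np.round(d['tool_from_camera'],3).tolist(),d['fx'])
E
```

```text
time_s: 1.1
position: [375.5, 325.2, 140.3]
eef_rot: [-0.0, -0.071, 0.997, -0.0]
wrist_force: [0.6, 0.7, -0.4]
grip_width: 59.3
grip_force: 0.0
time_s: 1.3
position: [374.7, 325.8, 140.6]
eef_rot: [-0.0, -0.07, 0.998, -0.0]
wrist_force: [-0.0, 0.4, 0.8]
grip_width: 59.9
grip_force: 0.0
t 1.3 pos [374.7 325.8 140.6] yaw 98.0 j [ 0.72  0.22 -0.17  1.18  0.    0.58] w 59.9 gf 0.0 tilt 0.06
  turn z -0.1; then units x -0.023 y 0.002 z 0.014 | mm 1
[[-0.001, -0.958, -0.286, 71.57], [1.0, -0.001, -0.0, 1.645], [-0.0, -0.286, 0.958, -175.168], [0.0, 0.0, 0.0, 1.0]] 331.81303362896807
```

View pics/w1.png

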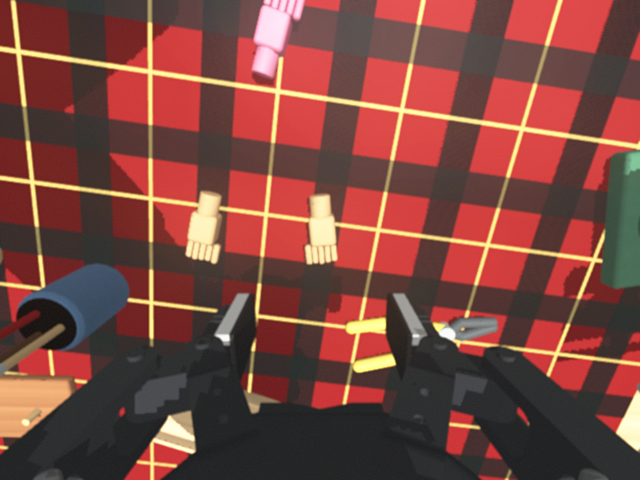

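The wrist view shows hand A at (320,228) and hand B at (204,227), wrists up in the image, with the pink look-alike at (275,38). Next I'll measure both palms from this view.

```bash
cat >> h.py <<'E'
def wcloud():
    from rig import observe,get_image
    s=observe();d=get_image('wrist');z=d['range_z'].astype(float)
    v,u=np.mgrid[:480,:640];c=np.stack([(u-d['cx'])/d['fx']*z,(v-d['cy'])/d['fy']*z,z],-1)
    T=np.asarray(d['tool_from_camera']);q=s['eef_rot']
    w=(c@T[:3,:3].T+T[:3,3])@R.from_quat([q[1],q[2],q[3],q[0]]).as_matrix().T+np.array(s['position'])
    w[z<=0]=np.nan
    return w,d['color']
def pick(w,x,y,r,lo,hi):
    f=w.reshape(-1,3);f=f[np.isfinite(f[:,0])]
    return f[(np.hypot(f[:,0]-x,f[:,1]-y)<r)&(f[:,2]>lo)&(f[:,2]<hi)]
E
python3 - <<'E'
from h import *
w,im=wcloud()
for x,y in((375.6,326),(388.6,219.6)):
    p=pick(w,x,y,45,8,30);c,s,a=rect(p);print('all',len(p),c,s,a,np.percentile(p[:,2],[5,50,98]).round(1))
    ax=np.array([np.cos(np.radians(a)),np.sin(np.radians(a))]);n=np.array([-ax[1],ax[0]])
    u=(p[:,:2]-c)@ax;v=(p[:,:2]-c)@n
    for k in range(-32,33,5):
        m=abs(u-k)<2.5
        if m.sum()>3: print(k,m.sum(),v[m].min().round(1),v[m].max().round(1),end=' ; ')
    print()
E
```

```text
all 1692 [378.  326.9] [64.7 29.6] 10.5 [14.  19.2 22.4]
-32 84 -7.5 10.0 ; -27 118 -7.8 10.7 ; -22 110 -8.2 10.6 ; -17 113 -7.4 11.3 ; -12 153 -9.5 13.7 ; -7 143 -9.6 13.5 ; -2 136 -9.7 14.2 ; 3 138 -9.2 14.1 ; 8 131 -9.3 14.0 ; 13 100 -13.8 13.9 ; 18 156 -14.8 14.7 ; 23 141 -14.2 14.6 ; 28 145 -14.5 14.5 ; 
all 1847 [390.8 222.3] [64.9 29.8] -7.1 [12.4 18.8 22.4]
-32 106 -10.7 7.4 ; -27 114 -10.8 7.2 ; -22 115 -10.9 7.2 ; -17 116 -10.6 6.8 ; -12 179 -13.7 9.3 ; -7 149 -14.9 9.5 ; -2 160 -14.2 9.3 ; 3 151 -14.2 9.3 ; 8 149 -14.6 9.2 ; 13 105 -13.9 14.3 ; 18 163 -14.9 14.9 ; 23 157 -14.9 14.9 ; 28 155 -14.9 14.7 ;
```

```bash
python3 go.py 376.7 328.5 3 100.3
```

```text
t 1.4 pos [374.2 326.8 141.1] yaw 98.2 j [ 0.72  0.22 -0.17  1.18  0.    0.58] w 59.8 gf 0.0 tilt 0.01
  turn z -2.1; then units x -0.070 y 0.031 z 3.451 | mm 3
```

```bash
python3 -m jog '[-0.06,0.04,0,0,0,-2.1,0.35, 0,0,0.7,0,0,0,0.35, 0,0,0.7,0,0,0,0.35, 0,0,0.7,0,0,0,0.35, 0,0,0.6,0,0,0,0.35, 0,0,0.4,0,0,0,0.35, 0,0,0.2,0,0,0,0.35, 0,0,0.13,0,0,0,0.35, 0,0,0,0,0,0,0.35, 0,0,0,0,0,0,1]' 50
python3 -m jog '[0,0,0,0,0,0,1, 0,0,0,0,0,0,1, 0,0,0,0,0,0,1, 0,0,0,0,0,0,1, 0,0,0,0,0,0,1, 0,0,-0.1,0,0,0,1, 0,0,-0.3,0,0,0,1, 0,0,-0.5,0,0,0,1,0,0,-0.5,0,0,0,1,0,0,-0.6,0,0,0,1]'
python3 go.py 612.6 -192.6 60 80.5
python3 - <<'E'
from rig import *;from h import *
d=get_image('wrist');cv2.imwrite('pics/w2.png',d['color'])
E
```

```text
time_s: 2.4
position: [377.1, 328.7, 4.4]
eef_rot: [0.0, -0.089, 0.996, 0.0]
wrist_force: [0.5, 0.5, -0.5]
grip_width: 42.5
grip_force: 0.0
time_s: 3.4
position: [376.6, 328.1, 85.2]
eef_rot: [-0.0, -0.089, 0.996, -0.0]
wrist_force: [-0.0, -0.3, 0.2]
grip_width: -0.1
grip_force: 0.0
t 3.4 pos [376.6 328.1  85.2] yaw 100.2 j [ 0.72  0.26 -0.26  1.05 -0.    0.54] w -0.1 gf 0.0 tilt 0.01
  turn z 19.7; then units x -7.967 y -11.865 z 0.629 | mm 572
```

View pics/w2.png

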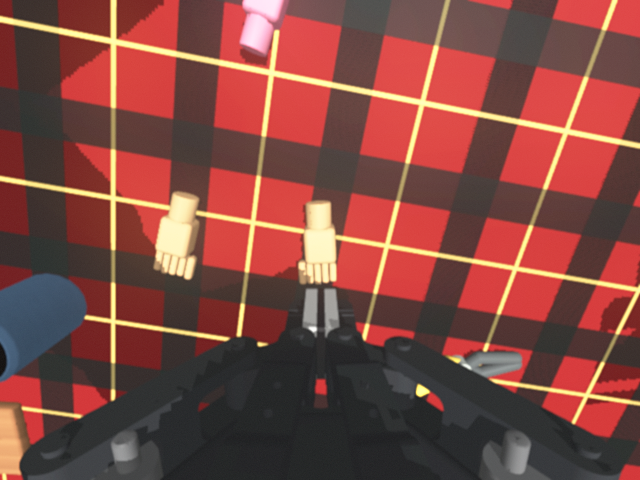

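The hand is still on the table at (318,240) and the fingers closed on nothing. I need to see how fast the fingers move and where the hand is now.

```bash
for i in 1 2 3; do python3 -m jog '[0,0,0,0,0,0,0.35]' | grep width; done; python3 -m jog '[0,0,0,0,0,0,0.35,0,0,0,0,0,0,0.35,0,0,0,0,0,0,0.35,0,0,0,0,0,0,0.35]' | grep width; for i in 1 2 3 ; do python3 -m jog '[0,0,0,0,0,0,0.8]' | grep width; done;  python3 -m jog '[0,0,0,0,0,0,0.35,0,0,0,0,0,0,0.35,0,0,0,0,0,0,0.35,0,0,0,0,0,0,0.35]' | grep width
cat > palm.py <<'E'
from h import *;import sys
x,y=map(float,sys.argv[1:3]);w,im=wcloud()
p=pick(w,x,y,45,8,30);c,s,a=rect(p);print('all',len(p),c,s,a,np.percentile(p[:,2],[5,50,98]).round(1))
ax=np.array([np.cos(np.radians(a)),np.sin(np.radians(a))]);n=np.array([-ax[1],ax[0]])
u=(p[:,:2]-c)@ax;v=(p[:,:2]-c)@n;m=abs(u+2)<9
mid=(np.percentile(v[m],1)+np.percentile(v[m],99))/2
print('palm',(c+mid*n-ax).round(1),'width',np.ptp(v[m]).round(1),'toolyaw',a+90)
E
python3 palm.py 377 328;python3 palm.py 389 219; python3 go.py 376.7 328.5 3 100.3
```

```text
grip_width: 13.3
grip_width: 28.5
grip_width: 43.0
grip_width: 55.6
grip_width: 42.1
grip_width: 27.2
grip_width: 17.0
grip_width: 55.6
all 2492 [378.  326.4] [64.8 29.5] 11.9 [13.9 19.2 22.4]
palm [376.4 329. ] width 24.0 toolyaw 101.9
all 2791 [390.6 222.3] [64.8 29.8] -6.6 [12.  18.7 22.3]
palm [389.4 220.4] width 24.4 toolyaw 83.4
t 5.0 pos [376.8 328.2  83.7] yaw 100.2 j [ 0.72  0.26 -0.26  1.04  0.    0.54] w 55.6 gf 0.0 tilt 0.0
  turn z -0.1; then units x 0.001 y 0.007 z 2.018 | mm 0
```

```bash
python3 -m jog '[0,0,0.6,0,0,-1,0.35, 0,0,0.6,0,0,0,0.35, 0,0,0.4,0,0,0,0.35, 0,0,0.3,0,0,0,0.35, 0,0,0.1,0,0,0,0.35, 0,0,0.05,0,0,0,0.35, 0,0,0,0,0,0,0.7, 0,0,0,0,0,0,0.7]' 40
for i in 1 2 3 4 5; do python3 -m jog '[0,0,0,0,0,0,1]'|tail -4; done
```

```text
time_s: 5.75
position: [377.2, 328.6, 2.3]
eef_rot: [0.0, -0.098, 0.995, 0.0]
wrist_force: [-0.5, 0.8, 0.5]
grip_width: 27.7
grip_force: 0.0
eef_rot: [0.0, -0.098, 0.995, 0.0]
wrist_force: [0.1, 0.1, -1.0]
grip_width: 12.1
grip_force: 0.0
eef_rot: [0.0, -0.098, 0.995, 0.0]
wrist_force: [-0.1, 0.4, -0.2]
grip_width: 0.1
grip_force: 0.0
eef_rot: [0.0, -0.098, 0.995, 0.0]
wrist_force: [1.5, -0.8, -0.1]
grip_width: 0.1
grip_force: 0.0
eef_rot: [0.0, -0.098, 0.995, 0.0]
wrist_force: [0.2, 0.2, 0.2]
grip_width: 0.1
grip_force: 0.0
eef_rot: [0.0, -0.098, 0.995, 0.0]
wrist_force: [-0.6, 0.4, 0.3]
grip_width: 0.2
grip_force: 0.0
```

Run:
```python
from rig import *;from h import *
d=get_image('wrist');t=get_image('top');o=np.zeros((480,800,3),np.uint8);o[:,:480]=d['color'][:,80:560];o[:320,480:]=cv2.resize(t['color'][180:340,90:250],(320,320));cv2.imwrite('pics/w3.png',o)
print(np.round(t['rvec'],4),np.round(t['tvec'],2))
```

```text
[ 2.1425 -2.1747  0.1565] [  9.01 417.64 872.15]
```

View pics/w3.png

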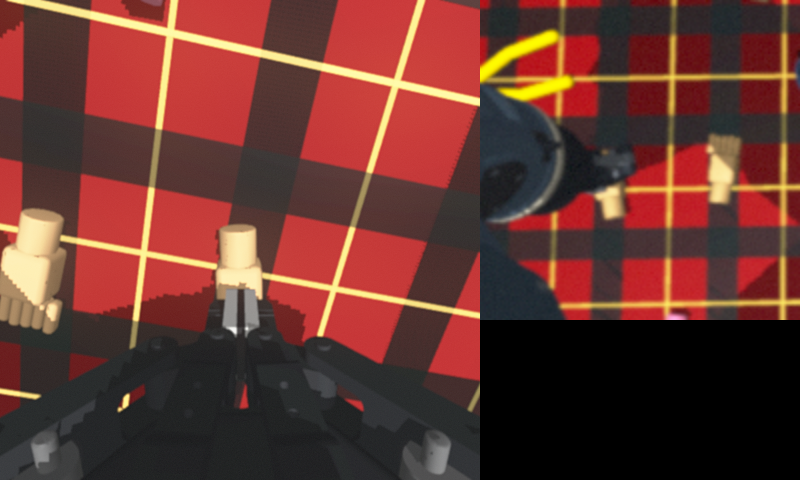

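Run:
```python
from rig import *;from h import *
w,im=wcloud();p=np.array(observe()['position']);print(p)
for v in range(225,420,8): print(v,[ (w[v,u].round(0)).tolist() for u in (300,316,328,345)])
```

```text
[376.7933932  328.22778884   1.68986343]
225 [[349.0, 313.0, 1.0], [346.0, 321.0, 3.0], [346.0, 328.0, 1.0], [344.0, 337.0, 1.0]]
233 [[350.0, 314.0, 14.0], [347.0, 322.0, 20.0], [346.0, 327.0, 18.0], [348.0, 338.0, 0.0]]
241 [[354.0, 315.0, 13.0], [351.0, 322.0, 19.0], [350.0, 328.0, 19.0], [353.0, 339.0, 0.0]]
249 [[359.0, 315.0, 12.0], [355.0, 323.0, 20.0], [354.0, 329.0, 19.0], [357.0, 340.0, 2.0]]
257 [[363.0, 316.0, 11.0], [359.0, 324.0, 20.0], [358.0, 330.0, 18.0], [362.0, 341.0, 1.0]]
265 [[366.0, 317.0, 15.0], [363.0, 325.0, 20.0], [362.0, 331.0, 20.0], [366.0, 342.0, 2.0]]
273 [[368.0, 318.0, 21.0], [367.0, 326.0, 21.0], [366.0, 331.0, 21.0], [371.0, 343.0, 1.0]]
281 [[373.0, 318.0, 21.0], [371.0, 326.0, 21.0], [370.0, 332.0, 20.0], [376.0, 344.0, 0.0]]
289 [[377.0, 319.0, 21.0], [368.0, 326.0, 38.0], [366.0, 331.0, 39.0], [381.0, 345.0, 1.0]]
297 [[381.0, 320.0, 21.0], [367.0, 326.0, 47.0], [366.0, 331.0, 47.0], [386.0, 346.0, 1.0]]
305 [[373.0, 320.0, 46.0], [368.0, 326.0, 54.0], [367.0, 331.0, 54.0], [369.0, 339.0, 46.0]]
313 [[373.0, 320.0, 53.0], [367.0, 326.0, 62.0], 
[... 567 characters left out ...]
32.0, 81.0], [365.0, 335.0, 92.0]]
369 [[362.0, 321.0, 103.0], [382.0, 329.0, 76.0], [376.0, 332.0, 82.0], [359.0, 333.0, 104.0]]
377 [[362.0, 322.0, 106.0], [383.0, 329.0, 78.0], [379.0, 333.0, 83.0], [359.0, 333.0, 107.0]]
385 [[362.0, 322.0, 109.0], [449.0, 341.0, 0.0], [382.0, 334.0, 82.0], [360.0, 333.0, 109.0]]
393 [[362.0, 322.0, 111.0], [455.0, 342.0, 1.0], [385.0, 334.0, 83.0], [361.0, 333.0, 111.0]]
401 [[364.0, 322.0, 112.0], [461.0, 344.0, 1.0], [386.0, 334.0, 85.0], [360.0, 332.0, 114.0]]
409 [[366.0, 323.0, 112.0], [368.0, 327.0, 109.0], [368.0, 330.0, 109.0], [360.0, 332.0, 117.0]]
417 [[369.0, 323.0, 112.0], [367.0, 327.0, 113.0], [367.0, 330.0, 113.0], [362.0, 333.0, 117.0]]
```

The closed fingertips show at world z of about 35 while the reported TCP z is 1.7. The wrist cloud otherwise agrees with the scene, with the hand top at 21 and the table at 0 to 1. So the real finger ends sit about 30 mm behind the reported TCP, and I'll measure that offset exactly.

Run:
```python
from rig import *;from h import *
w,im=wcloud();p=np.array(observe()['position'])
f=w.reshape(-1,3);f=f[np.isfinite(f[:,0])]
m=(abs(f[:,0]-377)<14)&(abs(f[:,1]-328.3)<14)&(f[:,2]>24)&(f[:,2]<75);g=f[m]
print(p,'lowest finger points',np.sort(g[:,2])[:12].round(1),'n',len(g))
for u in (318,326): print([w[v,u,2].round(1) for v in range(279,300,1)])
```

```text
[376.80361986 328.21328376   1.67633935] lowest finger points [36.8 37.2 37.3 37.8 37.8 37.9 37.9 38.  38.  38.2 38.2 38.4] n 2774
[np.float64(20.5), np.float64(21.3), np.float64(21.2), np.float64(20.9), np.float64(22.1), np.float64(21.1), np.float64(21.9), np.float64(21.9), np.float64(20.6), np.float64(21.1), np.float64(36.8), np.float64(40.0), np.float64(41.0), np.float64(42.0), np.float64(43.5), np.float64(43.7), np.float64(45.3), np.float64(44.8), np.float64(47.7), np.float64(48.2), np.float64(49.4)]
[np.float64(21.2), np.float64(22.0), np.float64(22.0), np.float64(21.1), np.float64(21.6), np.float64(22.1), np.float64(22.2), np.float64(20.7), np.float64(21.0), np.float64(22.0), np.float64(39.5), np.float64(40.1), np.float64(40.7), np.float64(41.9), np.float64(43.3), np.float64(44.2), np.float64(45.2), np.float64(46.4), np.float64(47.1), np.float64(48.4), np.float64(49.0)]
```

```bash
python3 -m jog '[0,0,-0.6,0,0,0,1, 0,-0.7,0,0,0,0,1, 0,-0.7,0,0,0,0,1, 0,0,0.6,0,0,0,1, 0,0,0.4,0,0,0,1, 0,0,0.15,0,0,0,1, 0,0,0,0,0,0,1]' |sed -n '2p;4p'
for i in 1 2 3 4; do python3 -m jog '[0,0,0.05,0,0,0,1, 0,0,0,0,0,0,1]' |sed -n '2p;4p'; done
```

```text
position: [387.2, 273.0, -20.8]
wrist_force: [0.3, 1.0, -0.4]
position: [388.0, 273.7, -21.8]
wrist_force: [-1.0, 0.7, 0.6]
position: [387.8, 273.4, -24.2]
wrist_force: [0.1, -0.6, -0.5]
position: [387.6, 273.2, -26.5]
wrist_force: [0.0, -0.4, 0.1]
position: [387.6, 273.2, -28.5]
wrist_force: [-0.9, 0.9, -0.5]
```

```bash
for i in 1 2 3 4 5; do python3 -m jog '[0,0,0.04,0,0,0,1, 0,0,0,0,0,0,1]' |sed -n '2p;4p'; done
```

```text
position: [387.6, 273.2, -30.1]
wrist_force: [-0.3, -0.2, -0.2]
position: [387.6, 273.2, -31.7]
wrist_force: [0.0, -0.2, 0.2]
position: [387.8, 273.4, -32.8]
wrist_force: [-1.5, -1.7, 8.8]
position: [387.9, 273.5, -33.0]
wrist_force: [-12.8, -8.5, 47.1]
position: [388.0, 273.6, -33.1]
wrist_force: [-24.1, -16.7, 85.0]
```

The fingertips touched the table at a reported TCP z of −32.5, so the true tips sit 32.5 mm behind the reported TCP. From here I'll plan in true tip heights.

```bash
python3 -m jog '[0,0,-0.5,0,0,0,1, 0,0,-0.9,0,0,0,1, 0,0,-0.9,0,0,0,0.35, 0,0,0,0,0,0,0.35]' |sed -n '2p;4p'
sed -i "s/p=np.array(s\['position'\])/p=np.array(s['position'])+[0,0,32.5]/; s/'pos'/'tip'/" go.py
python3 palm.py 377 328;python3 palm.py 389 219; python3 go.py 376.5 328.5 2 101.5
```

```text
position: [390.0, 274.9, 59.9]
wrist_force: [-0.5, 0.4, -0.9]
all 3169 [378.2 326.3] [64.6 29.9] 12.0 [12.4 19.  22.3]
palm [376.7 328.6] width 24.3 toolyaw 102.0
all 3261 [390.9 222.3] [65.  29.9] -7.5 [12.7 19.1 22.3]
palm [389.6 219.7] width 24.1 toolyaw 82.5
t 9.4 tip [388.2 273.7  88.7] yaw 101.2 j [ 0.61  0.24 -0.37  0.96  0.    0.42] w 43.0 gf 0.0 tilt 0.09
  turn z -0.3; then units x 0.013 y 1.402 z 2.168 | mm 56
```

```bash
python3 -m jog '[0,0.7,0,0,0,-0.5,0.35, 0,0.7,0,0,0,0,0.35, 0,0,0.6,0,0,0,0.35, 0,0,0.6,0,0,0,0.35, 0,0,0.5,0,0,0,0.35, 0,0,0.3,0,0,0,0.35, 0,0,0.15,0,0,0,0.35, 0,0,0,0,0,0,0.7, 0,0,0,0,0,0,1]' 40 | sed -n '2p;4,6p'
python3 -m jog '[0,0,0,0,0,0,1, 0,0,0,0,0,0,1]'| sed -n '2p;4,6p'
```

```text
position: [376.9, 328.4, -29.8]
wrist_force: [-0.2, 0.1, 0.1]
grip_width: 27.4
grip_force: 0.0
position: [377.1, 328.6, -29.6]
wrist_force: [0.0, -0.2, 6.5]
grip_width: 22.8
grip_force: 40.0
```

```bash
python3 -m jog '[0,0,-0.2,0,0,0,1, 0,0,-0.5,0,0,0,1, 0,0,-0.7,0,0,0,1, 0,0,-0.9,0,0,0,1, 0,0,-0.9,0,0,0,1, 0,0,-0.9,0,0,0,1, 0,0,-0.7,0,0,0,1, 0,0,-0.3,0,0,0,1, 0,0,0,0,0,0,1]' | sed -n '2p;4,6p'
python3 go.py 612.6 -192.6 205 80.5
```

```text
position: [377.2, 328.7, 175.2]
wrist_force: [-0.2, -0.4, -1.1]
grip_width: 23.5
grip_force: 39.4
t 11.4 tip [377.2 328.7 207.7] yaw 101.7 j [ 0.72  0.22 -0.09  1.26 -0.    0.51] w 23.5 gf 39.4 tilt 0.16
  turn z 21.2; then units x -7.955 y -11.883 z 0.068 | mm 572
```

```bash
python3 -m jog '[0,0,0,0,0,7.1,1, 0,0,0,0,0,7.1,1, 0,0,0,0,0,7,1, -0.442,-0.66,0,0,0,0,1, -0.442,-0.66,0,0,0,0,1, -0.442,-0.66,0,0,0,0,1, -0.442,-0.66,0,0,0,0,1, -0.442,-0.66,0,0,0,0,1, -0.442,-0.66,0,0,0,0,1, -0.442,-0.66,0,0,0,0,1]' | sed -n '2p;6p'
python3 -m jog '[-0.442,-0.66,0,0,0,0,1, -0.442,-0.66,0,0,0,0,1, -0.442,-0.66,0,0,0,0,1, -0.442,-0.66,0,0,0,0,1, -0.442,-0.66,0,0,0,0,1, -0.442,-0.66,0,0,0,0,1, -0.442,-0.66,0,0,0,0,1, -0.442,-0.66,0,0,0,0,1, -0.442,-0.66,0,0,0,0,1, -0.442,-0.66,0,0,0,0,1]' | sed -n '2p;6p'
python3 -m jog '[-0.442,-0.66,0,0,0,0,1, 0,0,0,0,0,0,1, 0,0,0,0,0,0,1]' | sed -n '2p;6p'
python3 go.py 612.6 -192.6 8.5 80.5
```

```text
position: [467.8, 124.1, 172.1]
grip_force: 39.4
position: [598.9, -165.0, 171.8]
grip_force: 39.4
position: [611.6, -193.0, 171.7]
grip_force: 39.4
t 13.8 tip [ 611.6 -193.   204.2] yaw 80.5 j [-0.31  0.53  0.35  1.4   0.   -0.14] w 23.3 gf 39.4 tilt 0.16
  turn z -0.0; then units x -0.022 y 0.015 z 4.893 | mm 1
```

```bash
python3 -m jog '[0,0,0.9,0,0,0,1, 0,0,0.9,0,0,0,1, 0,0,0.9,0,0,0,1, 0,0,0.9,0,0,0,1, 0,0,0.7,0,0,0,1, 0,0,0.3,0,0,0,1, 0,0,0.2,0,0,0,1, 0,0,0.1,0,0,0,1, 0,0,0,0,0,0,1]' | sed -n '2p;4p;6p'
python3 -m jog '[0,0,0.03,0,0,0,1,0,0,0,0,0,0,1]' | sed -n '2p;4p;6p'
```

```text
position: [612.7, -192.8, -21.6]
wrist_force: [0.4, 0.3, -1.3]
grip_force: 39.4
position: [612.8, -193.1, -22.7]
wrist_force: [-0.0, -1.0, -1.3]
grip_force: 39.4
```

```bash
for i in 1 2 3; do python3 -m jog '[0,0,0.03,0,0,0,1,0,0,0,0,0,0,1]' | sed -n '2p;4p'; done
```

```text
position: [612.4, -192.9, -24.6]
wrist_force: [-0.4, 1.1, -0.7]
position: [612.5, -193.0, -25.5]
wrist_force: [-1.5, 0.9, 5.7]
position: [612.5, -193.0, -25.6]
wrist_force: [-9.4, 2.3, 22.7]
```

Contact is on the felt, with the tip at about 7. Next I'll raise it slightly to relieve the force, open to about 42 mm, lift and check.

```bash
python3 -m jog '[0,0,-0.03,0,0,0,1, 0,0,0,0,0,0,0.6, 0,0,0,0,0,0,0.45, 0,0,0,0,0,0,0.45, 0,0,-0.3,0,0,0,0.45, 0,0,-0.7,0,0,0,0.45, 0,0,-0.9,0,0,0,0.45, 0,0,-0.9,0,0,0,0.45, 0,0,-0.9,0,0,0,0.45, 0,0,-0.9,0,0,0,0.45]' | sed -n '2p;4,6p'
python3 -m jog '[0,0,-0.6,0,0,0,0.45,0,0,0,0,0,0,0.45]' | sed -n '2p;4,5p'
python3 - <<'E'
from h import *
w,im=wcloud();cv2.imwrite('pics/w4.png',im)
p=pick(w,612,-192,45,14,40);print(len(p),*rect(p),np.percentile(p[:,2],[5,50,98]).round(1))
E
python3 go.py 389.4 219.5 205 82.5
```

```text
position: [612.1, -192.8, 160.7]
wrist_force: [0.3, -0.1, -0.5]
grip_width: 47.1
grip_force: 0.0
position: [613.8, -193.4, 186.8]
wrist_force: [0.1, 0.3, 0.0]
grip_width: 46.8
1330 [ 612.8 -193.9] [64.8 29.7] -10.9 [18.4 23.3 26.6]
t 16.7 tip [ 613.2 -193.2  216.9] yaw 80.5 j [-0.31  0.52  0.38  1.42 -0.   -0.14] w 46.9 gf 0.0 tilt 0.2
  turn z -2.0; then units x 6.893 y 9.498 z 0.298 | mm 469
```

View pics/w4.png

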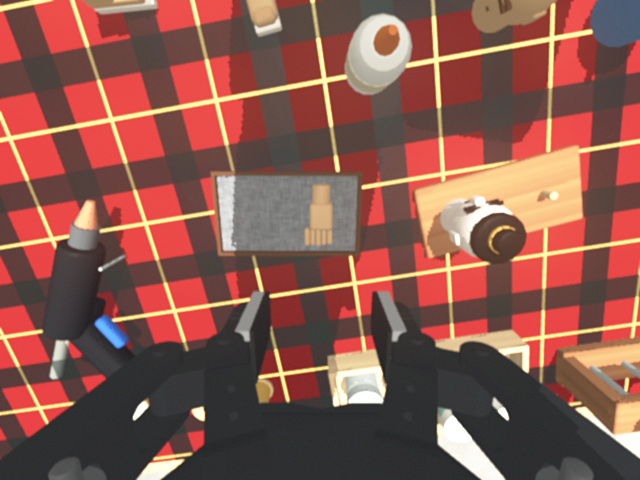

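Hand A lies flat in the hand tray at (320,215), with its top at 26.6 = 4 + 22. Now hand B.

```bash
python3 -m jog '[0,0,0,0,0,-2,0.4, 0.574,0.79,0,0,0,0,0.4, 0.574,0.79,0,0,0,0,0.4, 0.574,0.79,0,0,0,0,0.4, 0.574,0.79,0,0,0,0,0.4, 0.574,0.79,0,0,0,0,0.4, 0.574,0.79,0,0,0,0,0.4, 0.574,0.79,0,0,0,0,0.4, 0.574,0.79,0,0,0,0,0.4, 0.574,0.79,0,0,0,0,0.4]' >/dev/null
python3 -m jog '[0.574,0.79,0,0,0,0,0.4, 0.574,0.79,0,0,0,0,0.4, 0.57,0.8,0,0,0,0,0.4, 0,0,0.6,0,0,0,0.4, 0,0,0.9,0,0,0,0.4, 0,0,0.9,0,0,0,0.4, 0,0,0.6,0,0,0,0.4, 0,0,0,0,0,0,0.4]' | sed -n '2p;6p'
python3 palm.py 389 219; python3 go.py 389.4 219.5 2.5 82.5
```

```text
position: [385.9, 217.8, 59.1]
grip_force: 0.0
all 2970 [390.8 221.8] [64.8 29. ] -6.4 [13.7 19.2 22.4]
palm [389.5 219.5] width 24.1 toolyaw 83.6
t 18.6 tip [387.2 218.5  93.6] yaw 82.5 j [ 0.51  0.18 -0.43  0.96 -0.    0.64] w 51.2 gf 0.0 tilt 0.2
  turn z 0.0; then units x -0.052 y 0.033 z 2.277 | mm 2
```

```bash
python3 -m jog '[-0.05,0.03,0.6,0,0,-0.7,0.4, 0,0,0.6,0,0,0,0.4, 0,0,0.5,0,0,0,0.4, 0,0,0.35,0,0,0,0.4, 0,0,0.15,0,0,0,0.4, 0,0,0.08,0,0,0,0.4, 0,0,0,0,0,0,0.7, 0,0,0,0,0,0,1, 0,0,0,0,0,0,1, 0,0,0,0,0,0,1]' 40 | sed -n '2p;4,6p'
python3 -m jog '[0,0,-0.2,0,0,0,1, 0,0,-0.5,0,0,0,1, 0,0,-0.7,0,0,0,1, 0,0,-0.9,0,0,0,1, 0,0,-0.9,0,0,0,1, 0,0,-0.9,0,0,0,1, 0,0,-0.7,0,0,0,1, 0,0,-0.3,0,0,0,1, 0,0,0,0,0,0,1]' | sed -n '2p;4,6p'
python3 go.py 600.6 -264.5 207 80.5
```

```text
position: [391.4, 220.6, -28.1]
wrist_force: [-2.1, -1.5, 6.7]
grip_width: 23.1
grip_force: 39.3
position: [391.5, 220.7, 176.5]
wrist_force: [-0.8, -0.0, -1.8]
grip_width: 23.0
grip_force: 39.5
t 20.4 tip [391.5 220.7 209. ] yaw 83.2 j [ 0.51  0.11 -0.21  1.24  0.    0.63] w 23.0 gf 39.5 tilt 0.17
  turn z 2.7; then units x -7.157 y -11.100 z 0.050 | mm 528
```

```bash
python3 -m jog '[0,0,0,0,0,2.7,1, -0.398,-0.617,0,0,0,0,1, -0.398,-0.617,0,0,0,0,1, -0.398,-0.617,0,0,0,0,1, -0.398,-0.617,0,0,0,0,1, -0.398,-0.617,0,0,0,0,1, -0.398,-0.617,0,0,0,0,1, -0.398,-0.617,0,0,0,0,1, -0.398,-0.617,0,0,0,0,1, -0.398,-0.617,0,0,0,0,1]' >/dev/null
python3 -m jog '[-0.398,-0.617,0,0,0,0,1, -0.398,-0.617,0,0,0,0,1, -0.398,-0.617,0,0,0,0,1, -0.398,-0.617,0,0,0,0,1, -0.398,-0.617,0,0,0,0,1, -0.398,-0.617,0,0,0,0,1, -0.398,-0.617,0,0,0,0,1, -0.398,-0.617,0,0,0,0,1, -0.398,-0.617,0,0,0,0,1, 0,0,0,0,0,0,1]' | sed -n '2p;6p'
python3 -m jog '[0,0,0.9,0,0,0,1, 0,0,0.9,0,0,0,1, 0,0,0.9,0,0,0,1, 0,0,0.9,0,0,0,1, 0,0,0.7,0,0,0,1, 0,0,0.3,0,0,0,1, 0,0,0.1,0,0,0,1, 0,0,0,0,0,0,1, 0,0,0,0,0,0,1]' | sed -n '2p;4p;6p'
python3 go.py 600.6 -264.5 8.5 80.5
```

```text
position: [600.1, -267.7, 172.0]
grip_force: 39.5
position: [601.2, -265.4, -11.7]
wrist_force: [0.3, 0.5, 0.3]
grip_force: 39.5
t 23.4 tip [ 601.2 -265.4   20.8] yaw 80.5 j [-0.42  0.64  0.07  1.    0.   -0.25] w 23.0 gf 39.5 tilt 0.11
  turn z 0.0; then units x 0.019 y 0.020 z 0.308 | mm 1
```

```bash
python3 -m jog '[0,0,0.15,0,0,0,1,0,0,0.1,0,0,0,1,0,0,0,0,0,0,1]' | sed -n '2p;4p'
for i in 1 2 3; do python3 -m jog '[0,0,0.03,0,0,0,1,0,0,0,0,0,0,1]' | sed -n '2p;4p'; done
```

```text
position: [600.0, -265.0, -23.6]
wrist_force: [-0.2, -0.9, -0.3]
position: [600.4, -265.2, -24.0]
wrist_force: [-0.9, 0.2, 2.2]
position: [600.5, -265.2, -24.1]
wrist_force: [-7.8, 3.3, 19.6]
position: [600.5, -265.2, -24.2]
wrist_force: [-15.3, 6.5, 35.5]
```

```bash
python3 -m jog '[0,0,-0.05,0,0,0,1, 0,0,0,0,0,0,0.6, 0,0,0,0,0,0,0.45, 0,0,0,0,0,0,0.45, 0,0,-0.3,0,0,0,0.45, 0,0,-0.7,0,0,0,0.45, 0,0,-0.9,0,0,0,0.45, 0,0,-0.9,0,0,0,0.45, 0,0,-0.9,0,0,0,0.4, 0,0,-0.9,0,0,0,0.4]' >/dev/null
python3 -m jog '[0,0,0,0,0,0,0.4]' | sed -n '2p;4,5p'
python3 - <<'E'
from h import *
w,im=wcloud()
for x,y in ((600,-265),(612,-192)):
    p=pick(w,x,y,38,14,40);print(len(p),*rect(p),np.percentile(p[:,2],[5,50,98]).round(1))
E
python3 go.py 392.2 -215.6 150 94.3
```

```text
position: [602.4, -266.0, 165.5]
wrist_force: [0.3, -0.0, 0.7]
grip_width: 51.1
1501 [ 600.6 -260.6] [64.9 29.7] -8.0 [18.4 23.4 26.4]
1588 [ 612.5 -194. ] [64.1 29.5] -10.0 [17.2 23.  26.6]
t 25.4 tip [ 601.7 -265.7  195.1] yaw 80.5 j [-0.42  0.56  0.38  1.38  0.   -0.25] w 51.3 gf 0.0 tilt 0.28
  turn z -13.8; then units x 5.128 y 1.642 z 1.127 | mm 215
```

Both hands are in the tray and flat. Next is boot A.

```bash
python3 -m jog '[0,0,0,0,0,-7,0.4, 0,0,0,0,0,-6.8,0.4, 0.64,0.205,0.14,0,0,0,0.4, 0.64,0.205,0.14,0,0,0,0.4, 0.64,0.205,0.14,0,0,0,0.4, 0.64,0.205,0.14,0,0,0,0.4, 0.64,0.205,0.14,0,0,0,0.4, 0.64,0.205,0.14,0,0,0,0.4, 0.64,0.205,0.14,0,0,0,0.4, 0.64,0.205,0.14,0,0,0,0.4]' >/dev/null
python3 -m jog '[0,0,0,0,0,0,0.4,0,0,0,0,0,0,0.4]' | sed -n '2p;4,5p'
cat > boot.py <<'E'
from h import *;import sys
w,im=wcloud()
for x,y in ((392.2,-215.6),(380.4,-350.9)):
    p=pick(w,x,y,24,54,66);print('shaft',len(p),*rect(p),np.percentile(p[:,2],[5,50,98]).round(1))
    p=pick(w,x,y,60,6,70);print(' whole',len(p),*rect(p))
E
python3 boot.py; python3 go.py 392.2 -215.6 24 94.3
```

```text
position: [390.7, -215.0, 114.3]
wrist_force: [0.3, 0.1, 1.1]
grip_width: 51.2
shaft 1169 [ 393.9 -213.8] [27.1 24.5] 5.0 [56.1 59.6 61.4]
 whole 1985 [ 406.8 -212.7] [54.7 24.5] 4.6
shaft 1320 [ 382.2 -349. ] [28.1 25.1] 84.8 [55.6 59.5 61.4]
 whole 3465 [ 383.3 -335.6] [55.3 24.8] 85.5
t 26.6 tip [ 391.4 -215.2  147. ] yaw 94.3 j [-0.5   0.14 -0.34  1.09  0.   -0.58] w 51.1 gf 0.0 tilt 0.01
  turn z 0.0; then units x -0.020 y -0.010 z 3.074 | mm 1
```

```bash
python3 -m jog '[-0.045,0.015,0.6,0,0,-0.5,0.4, 0,0,0.7,0,0,0,0.4, 0,0,0.7,0,0,0,0.4, 0,0,0.6,0,0,0,0.4, 0,0,0.3,0,0,0,0.4, 0,0,0.1,0,0,0,0.4, 0,0,0,0,0,0,0.7, 0,0,0,0,0,0,1, 0,0,0,0,0,0,1, 0,0,0,0,0,0,1]' 40 | sed -n '2p;4,6p'
python3 -m jog '[0,0,-0.2,0,0,0,1, 0,0,-0.5,0,0,0,1, 0,0,-0.7,0,0,0,1, 0,0,-0.9,0,0,0,1, 0,0,-0.9,0,0,0,1, 0,0,-0.9,0,0,0,1, 0,0,-0.6,0,0,0,1, 0,0,-0.2,0,0,0,1, 0,0,0,0,0,0,1]' | sed -n '2p;4,6p'
python3 go.py 596 205.8 222 76
```

```text
position: [393.4, -214.7, -4.9]
wrist_force: [-0.6, -0.2, 0.4]
grip_width: 23.3
grip_force: 43.3
position: [393.4, -214.7, 191.5]
wrist_force: [-0.1, 0.1, -0.9]
grip_width: 23.5
grip_force: 43.3
t 28.6 tip [ 393.4 -214.7  224. ] yaw 94.8 j [-0.5   0.11 -0.18  1.28 -0.   -0.58] w 23.5 gf 43.3 tilt 0.11
  turn z 18.8; then units x -2.372 y 11.426 z 0.050 | mm 467
```

```bash
python3 -m jog '[0,0,0,0,0,6.3,1, 0,0,0,0,0,6.3,1, 0,0,0,0,0,6.2,1, -0.148,0.714,0,0,0,0,1, -0.148,0.714,0,0,0,0,1, -0.148,0.714,0,0,0,0,1, -0.148,0.714,0,0,0,0,1, -0.148,0.714,0,0,0,0,1, -0.148,0.714,0,0,0,0,1, -0.148,0.714,0,0,0,0,1]' >/dev/null
python3 -m jog '[-0.148,0.714,0,0,0,0,1, -0.148,0.714,0,0,0,0,1, -0.148,0.714,0,0,0,0,1, -0.148,0.714,0,0,0,0,1, -0.148,0.714,0,0,0,0,1, -0.148,0.714,0,0,0,0,1, -0.148,0.714,0,0,0,0,1, -0.148,0.714,0,0,0,0,1, -0.148,0.714,0,0,0,0,1, 0,0,0,0,0,0,1]' | sed -n '2p;6p'
python3 go.py 596 205.8 31.6 76
python3 - <<'E'
from h import *
w,im=wcloud();cv2.imwrite('pics/w5.png',im)
p=pick(w,617,235,95,9,19);print(len(p),*rect(p))
E
```

```text
position: [595.1, 208.7, 187.8]
grip_force: 43.4
t 30.6 tip [595.1 208.7 220.3] yaw 76.2 j [0.34 0.5  0.35 1.42 0.   0.58] w 23.7 gf 43.4 tilt 0.17
  turn z 0.2; then units x -0.039 y -0.065 z 4.718 | mm 3
2076 [618.8 236.3] [136.3  92.4] 76.0
```

View pics/w5.png

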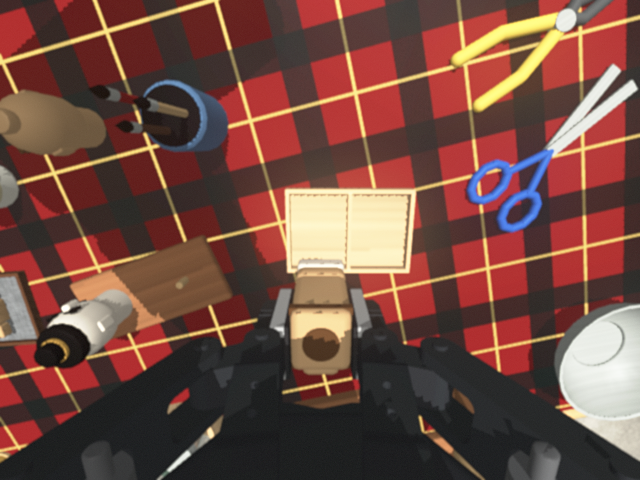

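The boot hangs upright between the fingers at (320,330), over the tray at (350,230). Lowering it now.

```bash
python3 -m jog '[-0.03,-0.03,0.9,0,0,0,1, 0,0,0.9,0,0,0,1, 0,0,0.9,0,0,0,1, 0,0,0.8,0,0,0,1, 0,0,0.4,0,0,0,1, 0,0,0,0,0,0,1, 0,0,0,0,0,0,1]' | sed -n '2p;4p;6p'
python3 go.py 597.1 206.6 31.6 76
```

```text
position: [595.7, 204.1, 34.7]
wrist_force: [0.2, 0.9, -0.2]
grip_force: 43.4
t 31.3 tip [595.7 204.1  67.2] yaw 76.0 j [ 0.33  0.55  0.04  1.06 -0.    0.57] w 23.4 gf 43.4 tilt 0.03
  turn z 0.0; then units x -0.020 y 0.071 z 0.891 | mm 3
```

```bash
python3 -m jog '[-0.02,0.06,0.4,0,0,0,1, 0,0,0.25,0,0,0,1, 0,0,0.12,0,0,0,1, 0,0,0.04,0,0,0,1, 0,0,0,0,0,0,1]' | sed -n '2p;4p;6p'
for i in 1 2 3; do python3 -m jog '[0,0,0.03,0,0,0,1,0,0,0,0,0,0,1]' | sed -n '2p;4p'; done
```

```text
position: [597.4, 206.8, 2.4]
wrist_force: [-0.6, -0.2, -0.9]
grip_force: 43.4
position: [597.6, 206.9, 1.2]
wrist_force: [0.3, -0.4, -0.9]
position: [597.3, 206.8, -0.3]
wrist_force: [-0.3, 0.3, 0.0]
position: [597.5, 206.9, -1.0]
wrist_force: [-3.1, -0.8, 7.2]
```

Contact comes at the expected height. I'll release, lift, check, and head for boot B.

```bash
python3 -m jog '[0,0,-0.01,0,0,0,0.8, 0,0,0,0,0,0,0.6, 0,0,0,0,0,0,0.5, 0,0,0,0,0,0,0.5, 0,0,-0.3,0,0,0,0.5, 0,0,-0.7,0,0,0,0.5, 0,0,-0.9,0,0,0,0.5, 0,0,-0.9,0,0,0,0.4, 0,0,-0.9,0,0,0,0.4, 0,0,-0.9,0,0,0,0.4]' >/dev/null
python3 -m jog '[0,0,-0.1,0,0,0,0.4,0,0,0,0,0,0,0.4]' | sed -n '2p;4,5p'
python3 - <<'E'
from h import *
w,im=wcloud()
p=pick(w,597,206,26,55,75);print('shaft',len(p),*rect(p),np.percentile(p[:,2],[5,50,98]).round(1))
p=pick(w,607,204,38,22,75);print(len(p),*rect(p))
E
python3 go.py 381.3 -350 205 -5
```

```text
position: [598.0, 207.1, 188.6]
wrist_force: [0.2, 0.0, -1.2]
grip_width: 51.3
shaft 761 [597.6 208.8] [26.8 24.4] -14.2 [59.7 63.5 65.4]
1244 [609.8 205.7] [53.7 24.4] -14.4
t 33.6 tip [597.4 206.9 219.6] yaw 76.0 j [0.33 0.5  0.35 1.42 0.   0.58] w 51.4 gf 0.0 tilt 0.03
  turn z 81.0; then units x -14.340 y -4.170 z 0.366 | mm 597
```

Boot A stands upright in the −y bay with its shaft top at 64. Next is boot B, approached with the tool turned 81°.

```bash
python3 -m jog '[0,0,0,0,0,8.1,0.4,0,0,0,0,0,8.1,0.4,0,0,0,0,0,8.1,0.4,0,0,0,0,0,8.1,0.4,0,0,0,0,0,8.1,0.4,0,0,0,0,0,8.1,0.4,0,0,0,0,0,8.1,0.4,0,0,0,0,0,8.1,0.4,0,0,0,0,0,8.1,0.4,0,0,0,0,0,8.1,0.4]' >/dev/null
python3 -m jog '[-0.797,-0.232,0,0,0,0,0.4,-0.797,-0.232,0,0,0,0,0.4,-0.797,-0.232,0,0,0,0,0.4,-0.797,-0.232,0,0,0,0,0.4,-0.797,-0.232,0,0,0,0,0.4,-0.797,-0.232,0,0,0,0,0.4,-0.797,-0.232,0,0,0,0,0.4,-0.797,-0.232,0,0,0,0,0.4,-0.797,-0.232,0,0,0,0,0.4]' >/dev/null
python3 -m jog '[-0.797,-0.232,0,0,0,0,0.4,-0.797,-0.232,0,0,0,0,0.4,-0.797,-0.232,0,0,0,0,0.4,-0.797,-0.232,0,0,0,0,0.4,-0.797,-0.232,0,0,0,0,0.4,-0.797,-0.232,0,0,0,0,0.4,-0.797,-0.232,0,0,0,0,0.4,-0.797,-0.232,0,0,0,0,0.4,-0.797,-0.232,0,0,0,0,0.4,0,0,0,0,0,0,0.4]' |sed -n 2p
python3 go.py 381.3 -350 26 -5
python3 boot.py | tail -2
```

```text
position: [379.2, -352.7, 185.4]
t 36.5 tip [ 379.2 -352.7  217.9] yaw -5.2 j [-0.75  0.25 -0.01  1.3  -0.    0.91] w 51.0 gf 0.0 tilt 0.13
  turn z -0.2; then units x 0.071 y 0.046 z 4.798 | mm 3Traceback (most recent call last):
  File "boot.py", line 4, in <module>
    p=pick(w,x,y,24,54,66);print('shaft',len(p),*rect(p),np.percentile(p[:,2],[5,50,98]).round(1))
                                                         ~~~~~~~~~~~~~^^^^^^^^^^^^^^^^^^
    return _quantile_unchecked(
        a, q, axis, out, overwrite_input, method, keepdims, weights)
    return _ureduce(a,
                    func=_quantile_ureduce_func,
    ...<5 lines>...
                    overwrite_input=overwrite_input,
                    method=method)
    r = func(a, **kwargs)
    result = _quantile(arr,
                       quantiles=q,
    ...<2 lines>...
                       out=out,
                       weights=wgt)
    slices_having_nans = np.isnan(arr[-1, ...])
                                  ~~~^^^^^^^^^
IndexError: index -1 is out of bounds for axis 0 with size 0
```

```bash
python3 -m jog '[0.07,0.046,0.7,0,0,0,0.4, 0,0,0.9,0,0,0,0.4, 0,0,0.9,0,0,0,0.4, 0,0,0.7,0,0,0,0.4, 0,0,0.2,0,0,0,0.4, 0,0,0,0,0,0,0.4, 0,0,0,0,0,0,0.4]' |sed -n 2p
python3 go.py 381.5 -350 27 -5
python3 - <<'E'
from h import *
w,im=wcloud()
p=pick(w,381,-350,24,54,66);print('shaft',len(p),*rect(p))
p=pick(w,381,-336,42,6,66);print(len(p),*rect(p))
E
```

```text
position: [384.0, -347.9, 52.1]
t 37.3 tip [ 384.  -347.9   84.6] yaw -4.9 j [-0.74  0.32 -0.27  0.98  0.    0.92] w 51.4 gf 0.0 tilt 0.07
  turn z 0.1; then units x -0.059 y -0.057 z 1.440 | mm 3
shaft 1997 [ 382.2 -349.1] [27.6 24.5] 85.6
4339 [ 383.3 -335.5] [54.8 24.5] 85.6
```

```bash
python3 -m jog '[-0.04,-0.045,0.5,0,0,-0.4,0.4, 0,0,0.5,0,0,0,0.4, 0,0,0.3,0,0,0,0.4, 0,0,0.14,0,0,0,0.4, 0,0,0,0,0,0,0.7, 0,0,0,0,0,0,1, 0,0,0,0,0,0,1, 0,0,0,0,0,0,1]' 40 | sed -n '2p;4,6p'
python3 -m jog '[0,0,-0.2,0,0,0,1, 0,0,-0.5,0,0,0,1, 0,0,-0.7,0,0,0,1, 0,0,-0.9,0,0,0,1, 0,0,-0.9,0,0,0,1, 0,0,-0.9,0,0,0,1, 0,0,-0.6,0,0,0,1, 0,0,-0.2,0,0,0,1, 0,0,0,0,0,0,1]' | sed -n '2p;4,6p'
python3 go.py 638.3 264.4 222 76
```

```text
position: [381.9, -349.7, -5.9]
wrist_force: [-1.2, 0.4, 6.7]
grip_width: 23.4
grip_force: 42.1
position: [381.8, -349.5, 190.3]
wrist_force: [-0.2, -0.1, -1.7]
grip_width: 23.4
grip_force: 41.2
t 39.0 tip [ 381.8 -349.5  222.8] yaw -4.6 j [-0.74  0.25 -0.01  1.31  0.    0.91] w 23.4 gf 41.2 tilt 0.1
  turn z -80.6; then units x -2.510 y 16.444 z 0.019 | mm 665
```

```bash
python3 -m jog '[0,0,0,0,0,-8.1,1,0,0,0,0,0,-8.1,1,0,0,0,0,0,-8.1,1,0,0,0,0,0,-8.1,1,0,0,0,0,0,-8.1,1,0,0,0,0,0,-8,1,0,0,0,0,0,-8,1,0,0,0,0,0,-8,1,0,0,0,0,0,-8,1,0,0,0,0,0,-8,1]' >/dev/null
python3 -m jog '[-0.114,0.747,0,0,0,0,1,-0.114,0.747,0,0,0,0,1,-0.114,0.747,0,0,0,0,1,-0.114,0.747,0,0,0,0,1,-0.114,0.747,0,0,0,0,1,-0.114,0.747,0,0,0,0,1,-0.114,0.747,0,0,0,0,1,-0.114,0.747,0,0,0,0,1,-0.114,0.747,0,0,0,0,1,-0.114,0.747,0,0,0,0,1]' >/dev/null
python3 -m jog '[-0.114,0.747,0,0,0,0,1,-0.114,0.747,0,0,0,0,1,-0.114,0.747,0,0,0,0,1,-0.114,0.747,0,0,0,0,1,-0.114,0.747,0,0,0,0,1,-0.114,0.747,0,0,0,0,1,-0.114,0.747,0,0,0,0,1,-0.114,0.747,0,0,0,0,1,-0.114,0.747,0,0,0,0,1,-0.114,0.747,0,0,0,0,1]' >/dev/null
python3 -m jog '[-0.114,0.747,0,0,0,0,1,-0.114,0.747,0,0,0,0,1,0,0,0,0,0,0,1,0,0,0,0,0,0,1]' | sed -n '2p;6p'
python3 go.py 638.3 264.4 31 76
```

```text
position: [638.0, 264.2, 187.2]
grip_force: 41.3
t 42.5 tip [638.  264.2 219.7] yaw 76.0 j [ 0.39  0.65  0.6   1.52 -0.    0.64] w 23.6 gf 41.3 tilt 0.16
  turn z -0.0; then units x -0.007 y 0.007 z 4.718 | mm 0
```

```bash
python3 -m jog '[0,0,0.9,0,0,0,1, 0,0,0.9,0,0,0,1, 0,0,0.9,0,0,0,1, 0,0,0.8,0,0,0,1, 0,0,0.5,0,0,0,1, 0,0,0.2,0,0,0,1, 0,0,0,0,0,0,1, 0,0,0,0,0,0,1]' | sed -n '2p;4p;6p'
python3 go.py 638.3 264.4 31 76
```

```text
position: [639.0, 263.9, 22.6]
wrist_force: [0.8, -0.6, -1.4]
grip_force: 41.3
t 43.2 tip [639.  263.9  55.1] yaw 75.9 j [ 0.39  0.68  0.24  1.12 -0.    0.64] w 23.3 gf 41.3 tilt 0.08
  turn z -0.1; then units x 0.021 y 0.009 z 0.601 | mm 1
```

```bash
python3 -m jog '[0,0,0.3,0,0,0,1, 0,0,0.17,0,0,0,1, 0,0,0.04,0,0,0,1, 0,0,0,0,0,0,1, 0,0,0,0,0,0,1]' | sed -n '2p;4p'
for i in 1 2 3 4; do python3 -m jog '[0,0,0.03,0,0,0,1,0,0,0,0,0,0,1]' | sed -n '2p;4p'; done
```

```text
position: [638.6, 264.1, 1.1]
wrist_force: [0.7, 0.2, -0.5]
position: [638.6, 264.1, -0.2]
wrist_force: [1.3, 0.7, -0.1]
position: [638.4, 264.1, -1.6]
wrist_force: [-0.2, -0.1, -0.5]
position: [638.6, 264.1, -1.8]
wrist_force: [-3.3, -1.8, 9.6]
position: [638.7, 264.1, -1.9]
wrist_force: [-9.9, -4.8, 24.6]
```

```bash
python3 -m jog '[0,0,-0.05,0,0,0,0.8, 0,0,0,0,0,0,0.6, 0,0,0,0,0,0,0.5, 0,0,0,0,0,0,0.5, 0,0,-0.3,0,0,0,0.5, 0,0,-0.7,0,0,0,0.5, 0,0,-0.9,0,0,0,0.5, 0,0,-0.9,0,0,0,0.4, 0,0,-0.9,0,0,0,0.2, 0,0,-0.9,0,0,0,0.1]' >/dev/null
python3 -m jog '[0,0,0,0,0,0,0.1]' | sed -n '2p;4,5p'
python3 - <<'E'
from h import *
w,im=wcloud()
for a in ((638,264),(597,207)):
  p=pick(w,*a,26,55,75);print('shaft',len(p),*rect(p),np.percentile(p[:,2],[5,50,98]).round(1))
E
python3 go.py 447 -3.8 215 90
```

```text
position: [640.3, 264.8, 188.4]
wrist_force: [-0.3, -0.4, 0.3]
grip_width: 77.2
shaft 757 [641.2 265.9] [27.3 24.3] -13.5 [59.6 63.4 65.5]
shaft 826 [598.1 208.8] [26.9 24.8] -14.5 [59.6 63.6 65.6]
t 45.7 tip [639.8 264.6 217.9] yaw 75.9 j [0.39 0.65 0.59 1.51 0.   0.64] w 76.7 gf 0.0 tilt 0.29
  turn z -14.1; then units x 4.819 y -6.710 z 0.074 | mm 330
```

Both boots stand upright, one in each bay. Now the head.

```bash
python3 -m jog '[0,0,0,0,0,-7,0.1,0,0,0,0,0,-7.1,0.1,0.48,-0.67,0,0,0,0,0.1,0.48,-0.67,0,0,0,0,0.1,0.48,-0.67,0,0,0,0,0.1,0.48,-0.67,0,0,0,0,0.1,0.48,-0.67,0,0,0,0,0.1,0.48,-0.67,0,0,0,0,0.1,0.48,-0.67,0,0,0,0,0.1,0.48,-0.67,0,0,0,0,0.1]' >/dev/null
python3 -m jog '[0.48,-0.67,0,0,0,0,0.1,0.48,-0.67,0,0,0,0,0.1,0,0,0,0,0,0,0.1]' | sed -n '2p;4,5p'
python3 - <<'E'
from h import *
w,im=wcloud();cv2.imwrite('pics/w6.png',cv2.resize(im[60:320,140:500],None,fx=2,fy=2))
p=pick(w,447,-4,22,92,110);print('knot',len(p),*rect(p),p[:,2].max())
p=pick(w,447,-4,40,42,80);print('skull',len(p),*rect(p),p[:,:2].min(0),p[:,:2].max(0))
E
python3 go.py 447 -3.8 34 90
```

```text
position: [444.2, -6.2, 181.8]
wrist_force: [1.3, 0.6, 0.8]
grip_width: 76.9
knot 423 [449.1  -1.8] [18.2 17.7] 81.9 102.45924448089217
skull 1131 [448.2  -3.8] [53.9 51.2] 72.0 [421.9877646 -31.3293963] [476.32821585  22.33535966]
t 47.0 tip [445.5  -5.1 214.4] yaw 89.9 j [-0.01  0.11 -0.2   1.26 -0.   -0.01] w 77.1 gf 0.0 tilt 0.03
  turn z -0.1; then units x -0.038 y 0.032 z 4.510 | mm 2
```

View pics/w6.png

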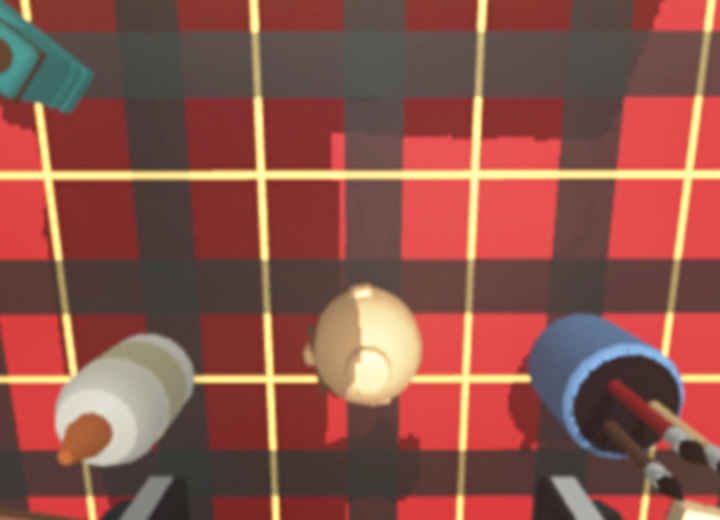

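Run:
```python
from h import *
w,im=wcloud()
p=pick(w,447,-4,40,45,80)
k=pick(w,447,-4,22,95,110);c=k[:,:2].mean(0);c=(c+np.array(rect(k)[0]))/2;print(c)
a=np.degrees(np.arctan2(*(p[:,:2]-c).T[::-1]))%360;r=np.hypot(*(p[:,:2]-c).T)
for t in range(0,360,10):
    m=abs(a-t-5)<5
    if m.sum()>2: print(t+5,m.sum(),np.percentile(r[m],97).round(1),'z@max',p[m][r[m].argmax(),2].round(0))
```

```text
[448.90441447  -1.98276436]
5 6 27.9 z@max 63.0
15 10 28.0 z@max 63.0
25 9 27.7 z@max 63.0
35 6 22.1 z@max 78.0
45 9 25.0 z@max 65.0
55 10 23.8 z@max 70.0
65 15 25.0 z@max 65.0
75 17 25.1 z@max 65.0
85 21 24.9 z@max 64.0
95 23 24.8 z@max 65.0
105 28 24.4 z@max 65.0
115 29 24.6 z@max 52.0
125 40 24.5 z@max 48.0
135 45 24.5 z@max 46.0
145 48 24.4 z@max 59.0
155 50 24.4 z@max 51.0
165 59 24.2 z@max 57.0
175 71 26.8 z@max 52.0
185 66 26.8 z@max 63.0
195 63 26.6 z@max 62.0
205 53 24.2 z@max 49.0
215 50 24.3 z@max 54.0
225 43 24.5 z@max 62.0
235 40 24.4 z@max 62.0
245 46 27.8 z@max 69.0
255 45 28.1 z@max 61.0
265 28 26.2 z@max 68.0
275 43 28.9 z@max 53.0
285 34 29.5 z@max 59.0
295 22 25.9 z@max 68.0
305 28 27.9 z@max 68.0
315 25 28.8 z@max 67.0
325 8 22.3 z@max 76.0
335 8 22.5 z@max 77.0
345 4 21.8 z@max 78.0
355 7 21.8 z@max 78.0
```

Head yaw is about +6°: nose at image (360,291), ear at (310,352). I'll grip with the tool yaw at 96.

```bash
python3 -m jog '[-0.06,0.05,0,0,0,-6,0.1, 0,0,0.9,0,0,0,0.1, 0,0,0.9,0,0,0,0.1, 0,0,0.8,0,0,0,0.1, 0,0,0,0,0,0,0.1, 0,0,0,0,0,0,0.1]'|sed -n '2p;5p'
python3 go.py 448 -2.9 33 96
```

```text
position: [449.1, -1.5, 78.5]
grip_width: 77.2
t 47.7 tip [449.1  -1.5 111. ] yaw 96.1 j [-0.    0.17 -0.4   1.    0.   -0.11] w 77.2 gf 0.0 tilt 0.06
  turn z 0.1; then units x 0.031 y -0.032 z 1.951 | mm 2
```

```bash
python3 -m jog '[0.025,-0.02,0.5,0,0,0,0.1, 0,0,0.5,0,0,0,0.1, 0,0,0.5,0,0,0,0.1, 0,0,0.3,0,0,0,0.1, 0,0,0.1,0,0,0,0.1, 0,0,0,0,0,0,0.1, 0,0,0,0,0,0,0.1]'|sed -n '2p;4,5p'
python3 -m jog '[0,0,0,0,0,0,0.2, 0,0,0,0,0,0,0.3, 0,0,0,0,0,0,0.4, 0,0,0,0,0,0,0.5, 0,0,0,0,0,0,0.6, 0,0,0,0,0,0,0.7, 0,0,0,0,0,0,0.7, 0,0,0,0,0,0,0.7]' 40|sed -n '2p;4,6p'
```

```text
position: [449.2, -2.9, 3.4]
wrist_force: [0.2, 0.3, 0.5]
grip_width: 77.2
position: [448.7, -3.0, 2.9]
wrist_force: [-1.8, -1.3, 12.2]
grip_width: 54.4
grip_force: 39.9
```

```bash
python3 -m jog '[0,0,-0.1,0,0,0,0.7, 0,0,-0.3,0,0,0,0.7, 0,0,-0.6,0,0,0,0.7, 0,0,-0.7,0,0,0,0.7, 0,0,-0.6,0,0,0,0.7, 0,0,-0.2,0,0,0,0.7, 0,0,0,0,0,0,0.7]'|sed -n '2p;4,6p'
python3 go.py 627.7 42 135 96
python3 - <<'E'
from h import *
w,im=wcloud();cv2.imwrite('pics/w7.png',im)
p=pick(w,630,42,30,19,34);print('peg',len(p),p.mean(0) if len(p) else '')
E
```

```text
position: [448.8, -2.9, 102.8]
wrist_force: [0.2, 0.4, -2.7]
grip_width: 53.9
grip_force: 42.5
t 49.9 tip [448.8  -2.9 135.3] yaw 96.0 j [-0.01  0.15 -0.36  1.06  0.   -0.11] w 53.9 gf 42.5 tilt 0.1
  turn z 0.0; then units x -4.566 y 0.650 z 0.007 | mm 184
peg 0
```

View pics/w7.png

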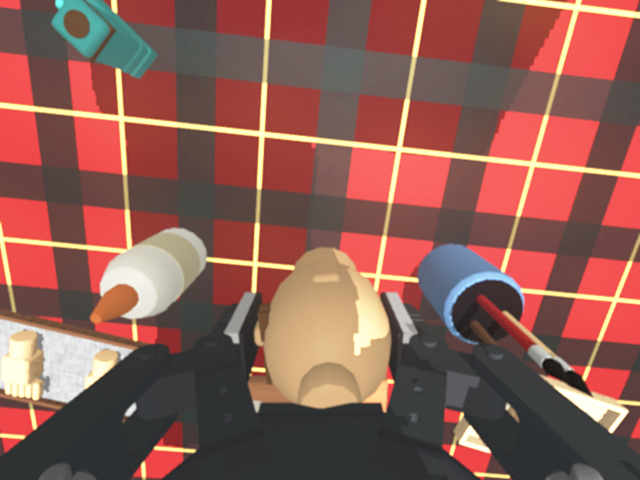

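The head is held upright at (325,330), with its nose towards the camera and the fingers on the ears. Carrying it over the peg.

```bash
python3 -m jog '[-0.5,0.072,0,0,0,0,0.7,-0.5,0.072,0,0,0,0,0.7,-0.5,0.072,0,0,0,0,0.7,-0.5,0.072,0,0,0,0,0.7,-0.5,0.072,0,0,0,0,0.7,-0.5,0.072,0,0,0,0,0.7,-0.5,0.072,0,0,0,0,0.7,-0.5,0.072,0,0,0,0,0.7,-0.5,0.072,0,0,0,0,0.7,0,0,0,0,0,0,0.7]' >/dev/null
python3 -m jog '[0,0,0.3,0,0,0,0.7,0,0,0.3,0,0,0,0.7,0,0,0.2,0,0,0,0.7,0,0,0,0,0,0,0.7,0,0,0,0,0,0,0.7]'|sed -n '2p;4,6p'
python3 go.py 627.7 42 49 96
```

```text
position: [624.0, 41.6, 70.0]
wrist_force: [0.0, -0.5, 0.2]
grip_width: 53.9
grip_force: 42.5
t 51.5 tip [624.   41.6 102.5] yaw 96.0 j [ 0.07  0.52  0.08  1.13  0.   -0.04] w 53.9 gf 42.5 tilt 0.02
  turn z 0.0; then units x -0.092 y -0.001 z 1.338 | mm 4
```

```bash
python3 -m jog '[-0.09,0,0.2,0,0,0,0.7,0,0,0.3,0,0,0,0.7,0,0,0.3,0,0,0,0.7,0,0,0.3,0,0,0,0.7,0,0,0.12,0,0,0,0.7,0,0,0,0,0,0,0.7,0,0,0,0,0,0,0.7]'|sed -n '2p;4,6p'
for i in 1 2 3 4; do python3 -m jog '[0,0,0.03,0,0,0,0.7,0,0,0,0,0,0,0.7]' | sed -n '2p;4p'; done
```

```text
position: [628.1, 42.1, 21.5]
wrist_force: [-0.3, -0.4, -0.9]
grip_width: 54.3
grip_force: 42.5
position: [628.2, 42.2, 20.4]
wrist_force: [0.8, -0.0, -1.2]
position: [628.0, 42.1, 18.9]
wrist_force: [-0.1, -0.6, -0.9]
position: [627.9, 42.1, 17.6]
wrist_force: [-0.3, -1.7, -1.1]
position: [627.9, 42.1, 16.3]
wrist_force: [0.2, -1.2, -1.1]
```

```bash
for i in 1 2 3; do python3 -m jog '[0,0,0.025,0,0,0,0.7,0,0,0,0,0,0,0.7]' | sed -n '2p;4p'; done
```

```text
position: [627.9, 42.1, 15.4]
wrist_force: [-0.0, 0.8, -0.7]
position: [628.2, 42.1, 15.0]
wrist_force: [-1.6, 0.2, 4.9]
position: [628.6, 42.2, 14.9]
wrist_force: [-5.2, -1.5, 17.8]
```

Contact is at tip 47.4, exactly 35.4 + 12, so the foot is on the board. Opening and lifting away.

```bash
python3 -m jog '[0,0,-0.02,0,0,0,0.4, 0,0,0,0,0,0,0.3, 0,0,0,0,0,0,0.15, 0,0,0,0,0,0,0.12, 0,0,0,0,0,0,0.12, 0,0,-0.2,0,0,0,0.12, 0,0,-0.5,0,0,0,0.12, 0,0,-0.8,0,0,0,0.12, 0,0,-0.9,0,0,0,0.12, 0,0,-0.9,0,0,0,0.12]'|sed -n '2p;4,6p'
python3 -m jog '[0.9,0,-0.6,0,0,0,0.12,0.9,0,-0.6,0,0,0,0.12,0.9,0,0,0,0,0,0.12,0.9,0,0,0,0,0,0.12,0.9,0,0,0,0,0,0.12,0.9,0,0,0,0,0,0.12,0,0,0,0,0,0,0.12,0,0,0,0,0,0,0.12]'|sed -n '2p;4,6p'
python3 - <<'E'
from rig import *;from h import *
a=get_image('top');b=get_image('scene');cv2.imwrite('pics/end.png',np.hstack([cv2.resize(a['color'][100:320,140:500],(400,244)),cv2.resize(b['color'][120:420,150:480],(400,244),interpolation=3)]))
P=cloud(a);v=a['range_z']>0
for n,x,y,r,lo,hi in(('knot',627,42,25,100,125),('pot',470,112,35,60,80),('glue',477,-122,35,5,120),('bootA',598,207,30,56,70),('bootB',639,264,30,56,70),('handA',612,-193,36,16,32),('handB',600,-262,34,16,32)):
    p=pick(P[v],x,y,r,lo,hi);print(n,len(p),*rect(p),np.percentile(p[:,2],[50,98]).round(1))
E
```

```text
position: [627.7, 42.1, 148.3]
wrist_force: [0.5, 0.1, -0.0]
grip_width: 75.2
grip_force: 0.0
position: [413.3, 19.4, 195.2]
wrist_force: [0.4, -0.5, -0.7]
grip_width: 75.3
grip_force: 0.0Traceback (most recent call last):
  File "<stdin>", line 5, in <module>
    return _quantile_unchecked(
        a, q, axis, out, overwrite_input, method, keepdims, weights)
    return _ureduce(a,
                    func=_quantile_ureduce_func,
    ...<5 lines>...
                    overwrite_input=overwrite_input,
                    method=method)
    r = func(a, **kwargs)
    result = _quantile(arr,
                       quantiles=q,
    ...<2 lines>...
                       out=out,
                       weights=wgt)
    slices_having_nans = np.isnan(arr[-1, ...])
                                  ~~~^^^^^^^^^
IndexError: index -1 is out of bounds for axis 0 with size 0
```

View pics/end.png

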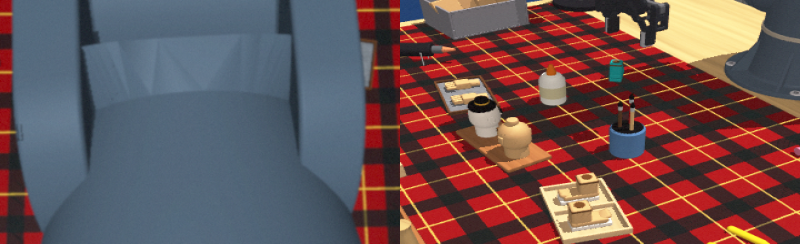

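The scene view (right half) shows the head on the stand at (515,138), both boots upright in the tray near (580,200), both hands in the hand tray near (465,92), and the pot and bottle standing. The arm blocks the top camera, so I'll check the numbers with the scene and wrist depth.

Run:
```python
from rig import *;from h import *
b=get_image('scene');P=cloud(b);P=P[b['range_z']>0];b0=dict(np.load('scene0.npz'));P0=cloud(b0);P0=P0[b0['range_z']>0];W,_=wcloud()
for n,x,y,r,lo,hi in(('knot',627,42,25,104,125),('skull',627,42,38,60,77),('pot',470,112,35,60,80),('glue',477,-122,35,60,120),('bootA',598,207,30,56,70),('bootB',639,264,30,56,70),('handA',612,-193,36,16,32),('handB',600,-262,34,16,32)):
  for t,C in (('now',P),('start',P0),('wrist',W)):
    p=pick(C,x,y,r,lo,hi)
    if len(p)>8:print(n,t,len(p),*rect(p),np.percentile(p[:,2],[50,98]).round(1))
```

```text
knot now 88 [629.5  44.2] [18.4 17.9] 63.5 [111.1 114.4]
skull now 222 [632.   49.8] [50.3 41. ] -25.5 [68.6 76.7]
skull wrist 408 [609.7  43.1] [45.2 18. ] -81.6 [68.4 76.6]
pot now 549 [475.4 115.6] [53.  52.5] 19.1 [73.9 77.8]
pot start 540 [474.8 115.6] [52.6 52.3] -72.0 [74.1 77.4]
pot wrist 1881 [470.1 112.9] [55.3 48.7] -57.0 [74.5 76.5]
glue now 420 [ 482.8 -116.6] [47.3 37.1] -17.6 [ 80.4 111.7]
glue start 420 [ 481.8 -118.6] [45.6 41.5] -8.2 [ 79.8 112.5]
glue wrist 2174 [ 476.8 -118.4] [46.6 39.8] 41.8 [ 83.9 114.8]
bootA now 224 [598.2 207.5] [27.6 27.1] -12.6 [63.1 66.2]
bootB now 262 [641.5 263.9] [27.  25.8] -14.8 [63.  66.4]
bootB wrist 222 [646.9 257.9] [29.1 16.8] 35.5 [62.8 65.3]
handA now 210 [ 613.2 -195.6] [63.7 31.7] -9.4 [22.3 27.3]
handA wrist 544 [ 599.4 -188.9] [39.5 23.8] -1.2 [23.6 26.5]
handB now 217 [ 600.6 -265. ] [61.7 30.7] 0.4 [21.8 27. ]
handB wrist 1041 [ 600.2 -259.6] [65.7 30.4] -10.1 [22.6 26.4]
```

Everything is in place: the knot top is at 113 (101 + 12), the boot tops at 64, the hand tops at 26, and the pot and bottle haven't moved. Handing in.

```bash
python3 -c "
from rig import *
print(close_job())"
```

```text
the job is handed in; nothing more can be done
None
```

I handed the job in after about 53 s of the 141 s allowed, and the final depth check fits the description: head upright over the free peg, one boot standing in each bay, both hands flat in the hand tray, pot and bottle unmoved. The hand-in gave no verdict; the first two grasps closed above a hand without touching it, because the real fingertips sit 32.5 mm behind the reported TCP.

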